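# Set the gauge blades under the thickness gauges

### The arm

A 7-joint arm with a two-finger parallel gripper is mounted at the origin on the work surface. World frame = base frame: x ahead of the robot, y to its left, z up, the work surface at z = 0. Lengths are in m, angles in rad, forces in N, time in s.
With the tool pointing down it reaches from about 0.4 to 0.875 m from the base axis. Payload 19.3 kg.
Tool frame: the origin (TCP) lies on the front face of the gripper's body, between the roots of the fingers; the fingertips stand 73 mm ahead of it and the grasp point (between the pads) lies 54 mm ahead of it; z points along the fingers, y is the direction in which the jaws open and shut (so a half turn about z gives the same grasp; the last joint's range is limited). The gripper opens to 85 mm and grips with 20 to 120 N. Pads are 22 mm wide; open, the fingers measure 114 mm over their backs; the gripper's body (76 mm by 85 mm) begins 54 mm behind the grasp point. The pads swing forward as they close: fully open they stand 13 mm farther back than shut.
Start: joints at [1.145, 0.521, -0.036, 1.599, 0.021, 1.021, -0.113], TCP at [0.218, -0.586, 0.304] pointing down, gripper open.
Joint ranges: [-2.91, 2.91], [-0.3, 2.13], [-1.5, 1.42], [0.17, 2.43], [-1.26, 4.41], [0.16, 1.93], [-2.52, 2.52]. Speed limits (rad/s): [1.89, 1.89, 2.39, 2.39, 3.01, 3.01, 3.01].

### API

Orientations are given as [roll, pitch, yaw] about the fixed x, y, z axes, in that order (R = Rz(yaw) Ry(pitch) Rx(roll)).
In Python, from workcell import bot gives the robot as it stands.
- The arm moves only by the shell command python3 -m crank 'ROWS' [OPENING] [FORCE]. ROWS is a JSON object of lists of equal length, an entry for each row: "travel": the shift along the world's x, y, z in cm, a list of three; "rot": the turn, a rotation vector about the world's x, y, z in degrees, a list of three. A call has 1 to 8 rows; each row is the pose to reach, as a shift and turn from the pose commanded when the call began; what a row does not reach only later rows make up. A row lasts 1/10 s, in which the tool goes at most 50 mm and 8.59 degrees, less where a joint would pass 70% of its speed; a pose out of reach is approached as far as the arm can. A call with a gripper value outside its range is refused whole. OPENING is the opening, from -1 (shut) to 1 (fully open), so that 0 is half open, set as the call begins (- or left out, the last holds). The fingers move at their own pace and stop on an object; FORCE is the grip in N (left out, the last holds). Time passes only in rows, so rows that repeat a pose let the fingers close. It gives the time, the measured TCP pose, the force and the opening at its end, in the units of the state.
- bot.observe(): the state, without advancing time (a new reading comes with each control period).
- bot.grab_frame(name): name is "side" or "top"; returns the picture (420x560x3 uint8, red, green, blue); there is no depth.
- bot.camera_model(name): a dict with "fx", "fy", "cx", "cy" (pixels), "R" (3x3) and "t" (3): a world point X has camera coordinates R X + t. Camera axes: x right, y down, z forward; pixel columns grow to the right and rows downward; lengths in m; the calibration is good to about 2 mm. A picture is of the moment at which its call begins. camera_model takes no time and is no camera call.
- bot.job_done(): hands the job in, once; it reports no verdict.
Trained networks look in the newest picture that a camera, given by its name, has taken for a name from the list of things; names that differ only in an ending like _2 or _b are one class to them, and where a whole thing is asked for, a point or a joint stands for the part that bears it (a point fixed in the world has none). Each returns a list of dicts, best first, with "conf" (0 to 1); they miss things now and then, are a little off and sometimes report something else, mostly with a low value. They report only what shows in the picture. A call takes as long as a camera call.
- bot.silhouettes(camera, thing): "pixels" (420x560 bool, what is visible of it) and "box" ([centre column, centre row, width, height] in pixels, round what is visible of it).
The state is a dict: "clock": time; "qpos": joint angles; "qd": joint speeds; "joint_efforts": joint torques, N m; "position": TCP position; "tool_rot": TCP orientation; "force": force on the tool from outside, world axes, zero at the start; "moment": the same for the moment, N m; "grip_width": finger opening in m.
Only numpy, scipy, OpenCV 4.12 (cv2) and the standard library are available. Lean on these libraries where they do the work, as an engineer would, in place of code of your own. Each camera call takes 0.05 s, during which the arm holds its last target.

### The job

Put every gauge blade on the bench into a thickness gauge of its own (any gauge will do): with the gauge's foot raised far enough, slide the blade in tip first, flat on the bed, straight and in the middle of the gap, until the dark line across it is level with the front edge of the bridge bar (tip 50 mm in), then lower the foot gently by its knob until it rests on the blade, and leave it so. Leave the foot of any empty gauge raised fully up, and leave the can, the wrench and the silver bar where they are.

Things in the scene. Friction and masses are not known exactly. Their poses are not given: they have to be found in the camera images.
- blade1: gauge blade (2 or 3 present, alike, 0.15 to 0.31 kg): flat steel leaf 140 (x) x 34 (y) x 6 mm with a dark wooden grip block standing on it; origin at the centre of the leaf's underside, x towards the free tip (x = +70), z up. Grip block: centred at x = -30, 44 long, 14 wide (y), z = 6 to 46. A dark line runs across the leaf's top at x = +20, 50 mm from the tip
- blade1_line (a point): middle of the dark line of blade1, taken at the leaf's underside (x = +20, z = 0 of the blade)
- blade2: gauge blade (2 or 3 present, alike, 0.15 to 0.31 kg): flat steel leaf 140 (x) x 34 (y) x 6 mm with a dark wooden grip block standing on it; origin at the centre of the leaf's underside, x towards the free tip (x = +70), z up. Grip block: centred at x = -30, 44 long, 14 wide (y), z = 6 to 46. A dark line runs across the leaf's top at x = +20, 50 mm from the tip
- blade2_line (a point): middle of the dark line of blade2, taken at the leaf's underside (x = +20, z = 0 of the blade)
- blade3: gauge blade (2 or 3 present, alike, 0.15 to 0.31 kg): flat steel leaf 140 (x) x 34 (y) x 6 mm with a dark wooden grip block standing on it; origin at the centre of the leaf's underside, x towards the free tip (x = +70), z up. Grip block: centred at x = -30, 44 long, 14 wide (y), z = 6 to 46. A dark line runs across the leaf's top at x = +20, 50 mm from the tip
- blade3_line (a point): middle of the dark line of blade3, taken at the leaf's underside (x = +20, z = 0 of the blade)
- gauge1: thickness gauge, fixed, all alike: grey bed 96 mm wide, x = -90 to +60, top at z = 20; over it a steel bridge bar x = -20 to +20, 90 wide, z = 43 to 61, on two posts 58 mm apart. A vertical slide passes through the bar's middle: brass foot below, knob on top. Origin under the slide's axis at bench height; x is the way a blade goes in, from the long side of the bed; z up
- gauge1_mouth (a point): middle of the front edge of gauge1's bridge bar projected down on the bed's top (x = -20, z = 20 of the gauge); axes as the gauge's
- slide1 (a joint): gauge1's slide, m: 0 fully up (foot 16 mm above the bed), grows downwards; foot meets a blade on the bed at 0.010, the bare bed at 0.016; starts at 0.005 to 0.012. Friction of 5 N holds it where left, about 2 N of weight and spring help it down: 3 N moves it down, 7 N up. Black knob on top: 26 mm across, 24 high, top 116 mm above the bench at 0
- slide1_knob (a point): centre of the top of the black knob of gauge1's slide; moves with the slide
- foot1: brass foot of gauge1, 30 x 30 x 6 mm, hangs under the slide on a light spring: once it rests on something the slide can go 7 mm further, the force growing from 0.7 N by 0.75 N per mm, and stays there. Origin on the slide's axis, 36 mm below the foot's underside
- gauge2: thickness gauge, fixed, all alike: grey bed 96 mm wide, x = -90 to +60, top at z = 20; over it a steel bridge bar x = -20 to +20, 90 wide, z = 43 to 61, on two posts 58 mm apart. A vertical slide passes through the bar's middle: brass foot below, knob on top. Origin under the slide's axis at bench height; x is the way a blade goes in, from the long side of the bed; z up
- gauge2_mouth (a point): middle of the front edge of gauge2's bridge bar projected down on the bed's top (x = -20, z = 20 of the gauge); axes as the gauge's
- slide2 (a joint): gauge2's slide, m: 0 fully up (foot 16 mm above the bed), grows downwards; foot meets a blade on the bed at 0.010, the bare bed at 0.016; starts at 0.005 to 0.012. Friction of 5 N holds it where left, about 2 N of weight and spring help it down: 3 N moves it down, 7 N up. Black knob on top: 26 mm across, 24 high, top 116 mm above the bench at 0
- slide2_knob (a point): centre of the top of the black knob of gauge2's slide; moves with the slide
- foot2: brass foot of gauge2, 30 x 30 x 6 mm, hangs under the slide on a light spring: once it rests on something the slide can go 7 mm further, the force growing from 0.7 N by 0.75 N per mm, and stays there. Origin on the slide's axis, 36 mm below the foot's underside
- gauge3: thickness gauge, fixed, all alike: grey bed 96 mm wide, x = -90 to +60, top at z = 20; over it a steel bridge bar x = -20 to +20, 90 wide, z = 43 to 61, on two posts 58 mm apart. A vertical slide passes through the bar's middle: brass foot below, knob on top. Origin under the slide's axis at bench height; x is the way a blade goes in, from the long side of the bed; z up
- gauge3_mouth (a point): middle of the front edge of gauge3's bridge bar projected down on the bed's top (x = -20, z = 20 of the gauge); axes as the gauge's
- slide3 (a joint): gauge3's slide, m: 0 fully up (foot 16 mm above the bed), grows downwards; foot meets a blade on the bed at 0.010, the bare bed at 0.016; starts at 0.005 to 0.012. Friction of 5 N holds it where left, about 2 N of weight and spring help it down: 3 N moves it down, 7 N up. Black knob on top: 26 mm across, 24 high, top 116 mm above the bench at 0
- slide3_knob (a point): centre of the top of the black knob of gauge3's slide; moves with the slide
- foot3: brass foot of gauge3, 30 x 30 x 6 mm, hangs under the slide on a light spring: once it rests on something the slide can go 7 mm further, the force growing from 0.7 N by 0.75 N per mm, and stays there. Origin on the slide's axis, 36 mm below the foot's underside
- can: blue drinks can, 62 mm across, 115 high, upright; origin under its centre. A bystander
- ingot: silver-grey bar 100 x 40 x 18 mm lying on the bench; origin under its middle. A bystander
- wrench: steel wrench lying on the bench; origin under its middle. A bystander

How it is judged:
By the outcome, as a careful person would: the job done as asked, in the order asked, and still so for the second after the job is handed in, with the robot touching nothing.
Of blade1, blade2, blade3 only 2 to 3 are there at a start; the rules pass over those that are not, and their reading is None.
At some moment in a run one of blade1, blade2, blade3 may be knocked a few centimetres aside while the robot is not near it.
Once in a run the grip may slacken for a moment while it holds something.
It also fails if it takes over 210 s, if anything falls off the work surface, if the arm or the gripper's body presses on something with over 40 N, if the wrist force passes 120 N, or if a joint passes its speed limit or range.

## Working session

There is one attempt and no reset: what is moved stays moved. The work goes in short steps, Python scripts to look and compute and a shell command to move; the robot and the scene stay as the last step left them, time stands still between calls to the robot, and variables do not carry over. Pictures are saved under pics/ and viewed, and the job is handed in when it is done.

```bash
mkdir -p pics; ls
python3 - <<'E'
from workcell import bot
import cv2
s=bot.observe(); print({k:(v if not hasattr(v,'__len__') else [round(float(x),4) for x in v]) for k,v in s.items()})
for n in ('top','side'):
    im=bot.grab_frame(n); cv2.imwrite(f'pics/{n}0.png',im[:,:,::-1]); m=bot.camera_model(n); print(n,m)
E
```

```text
pics
{'clock': 0.0, 'qpos': [1.1448, 0.522, -0.0363, 1.6, 0.0212, 1.0211, -0.1128], 'qd': [0.0025, 0.002, 0.0012, 0.0002, 0.0002, -0.001, -0.0001], 'joint_efforts': [0.0006, -92.7102, 1.9805, -36.9918, 0.0179, 0.0083, 0.0], 'position': [0.2176, -0.5856, 0.3033], 'tool_rot': [-3.1405, 0.0001, 0.3557], 'force': [0.1758, -1.4045, 0.3401], 'moment': [-0.0099, -0.0297, -0.0356], 'grip_width': 0.08541512538922641}
top {'fx': 513.6162995340605, 'fy': 513.6162995340605, 'cx': 280.4811395842062, 'cy': 217.6487986904769, 'R': array([[ 0.01766805, -0.99984247, -0.00169326],
       [-0.99341094, -0.01736255, -0.11328393],
       [ 0.11323669,  0.00368361, -0.99356121]]), 't': array([0.00254216, 0.50960049, 1.47163078])}
side {'fx': 521.7877058576813, 'fy': 521.7877058576813, 'cx': 283.8934481778041, 'cy': 208.1828497862769, 'R': array([[-0.72229913, -0.69138603,  0.01641088],
       [-0.53001528,  0.53815794, -0.65533948],
       [ 0.44426092, -0.48204915, -0.75515618]]), 't': array([0.39122628, 0.3396384 , 1.21870497])}
```

View pics/top0.png

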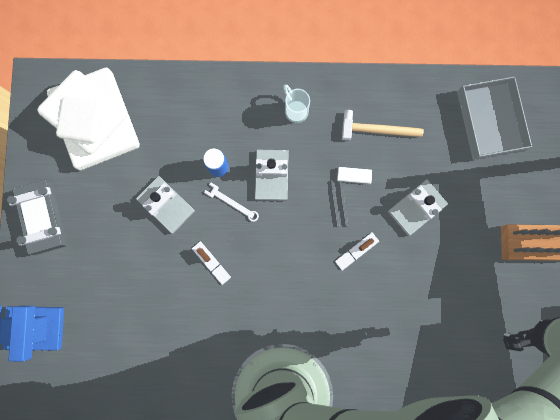

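View pics/side0.png

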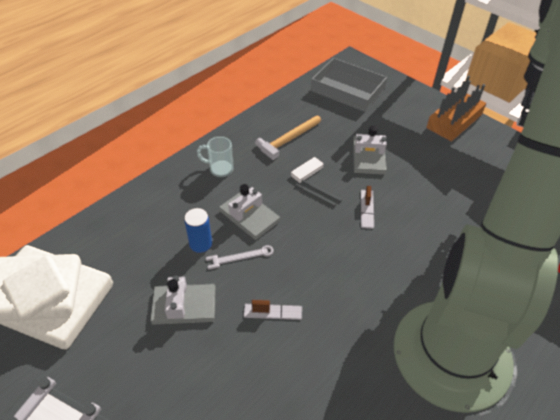

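```bash
cat > h.py <<'E'
from workcell import bot
import numpy as np, cv2
from scipy.optimize import minimize
CM={n:bot.camera_model(n) for n in('top','side')}
def proj(c,P):
    m=CM[c]; q=np.asarray(P)@m['R'].T+m['t']; return np.c_[m['fx']*q[:,0]/q[:,2]+m['cx'], m['fy']*q[:,1]/q[:,2]+m['cy']]
def ray(c,u,v,z):
    m=CM[c]; d=m['R'].T@np.array([(u-m['cx'])/m['fx'],(v-m['cy'])/m['fy'],1]); o=-m['R'].T@m['t']; return o+d*(z-o[2])/d[2]
def box(x0,x1,y0,y1,z0,z1): return np.array([[x,y,z] for x in(x0,x1) for y in(y0,y1) for z in(z0,z1)])/1000.
BLADE=[box(-70,70,-17,17,0,6),box(-52,-8,-7,7,6,46)]
GAUGE=[box(-90,60,-48,48,0,20),box(-20,20,-45,45,43,61),box(-20,20,-45,-29,20,43),box(-20,20,29,45,20,43)]
INGOT=[box(-50,50,-20,20,0,18)]
def tf(P,x,y,a,z=0):
    c,s=np.cos(a),np.sin(a); return np.c_[c*P[:,0]-s*P[:,1]+x, s*P[:,0]+c*P[:,1]+y, P[:,2]+z]
S=4
def render(c,boxes,x,y,a,z=0,scale=S):
    im=np.zeros((420*scale,560*scale),np.uint8)
    for b in boxes:
        p=proj(c,tf(b,x,y,a,z)); h=cv2.convexHull(((p+0.5)*scale*16-8).astype(np.int32)) 
        cv2.fillConvexPoly(im,h,255,shift=4)
    return cv2.resize(im,(560,420),interpolation=cv2.INTER_AREA)/255.
def fit(boxes,masks,p0,z=0):
    def f(p):
        e=0
        for c,m in masks.items():
            r=render(c,boxes,*p,z=z); e+=np.abs(r-m).sum()/m.sum()
        return e
    best=None
    for s in (0.01,0.004):
        p0=np.array(p0); sim=np.array([p0,p0+[s,0,0],p0+[0,s,0],p0+[0,0,s*12]])
        r=minimize(f,p0,method='Nelder-Mead',options=dict(initial_simplex=sim,xatol=1e-4,fatol=1e-4,maxiter=150)); p0=r.x
    return r.x,r.fun
def save(name,im): cv2.imwrite('pics/'+name+'.png',im[:,:,::-1])
E
python3 - <<'E'
from h import *
import pickle
D={}
for c in('top','side'):
    bot.grab_frame(c)
    for t in('blade1','gauge1','ingot','foot1','slide1'):
        r=bot.silhouettes(c,t); D[c,t]=r
        for d in r: print(c,t,round(d['conf'],2),np.round(d['box'],1),d['pixels'].sum())
pickle.dump(D,open('d0.pkl','wb')); print(bot.observe()['clock'])
E
```

```text
top blade1 0.95 [355.2 249.6  40.9  40.1] 567
top blade1 0.7 [209.6 262.9  36.1  42.6] 561
top blade1 0.34 [273.4 174.6  32.8  54.7] 1639
top gauge1 0.81 [416.4 207.7  60.8  57.4] 1682
top gauge1 0.75 [270.7 174.3  39.2  54.3] 1633
top gauge1 0.64 [165.4 204.6  60.1  57.2] 1641
top gauge1 0.58 [271.2 164.1  10.9  14.9] 73
top ingot 0.92 [354.8 173.   39.7  17.2] 482
top foot1 0.23 [416.9 208.1  62.6  56.1] 1776
top slide1 0.5 [270.1 164.1  10.2   9.1] 63
top slide1 0.47 [154.2 196.4  15.5   6.3] 86
top slide1 0.21 [354.7 173.6  35.6  18.9] 497
side blade1 0.81 [369.5 207.7  10.8  48.7] 492
side blade1 0.63 [272.6 309.7  57.7  16.8] 830
side gauge1 0.86 [369.2 150.2  32.   47.9] 1385
side gauge1 0.62 [183.6 300.6  61.7  48.2] 2563
side ingot 0.87 [307.6 170.5  31.3  24. ] 445
side ingot 0.5 [369.2 149.7  32.5  47.8] 1307
side slide1 0.69 [242.9 192.9  11.8  17.9] 123
side slide1 0.68 [367.4 137.   10.5  23.6] 113
side slide1 0.63 [368.9 208.1  14.2  44. ] 509
side slide1 0.42 [172.3 287.6  11.7  17.9] 149
side slide1 0.17 [272.  309.2  56.4  16.7] 804
0.7
```

```bash
cat >> h.py <<'E'
def cyl(r,z0,z1,n=24):
    t=np.arange(n)*2*np.pi/n; return np.vstack([np.c_[r*np.cos(t),r*np.sin(t),0*t+z] for z in(z0,z1)])/1000.
def GK(q): return GAUGE+[cyl(13,92-q,116-q),cyl(5,61,92-q)]
def pick(D,c,t,P,r=25,mn=0):
    u=proj(c,np.array([P]))[0]; L=[d for d in D[c,t] if np.hypot(*(np.array(d['box'][:2])-u))<r and d['pixels'].sum()>mn]
    return L[0]['pixels'].astype(float) if L else None
E
python3 - <<'E'
from h import *
import pickle
D=pickle.load(open('d0.pkl','rb'))
def go(name,t,boxes,px,yaw,zc,off=0,mn=0):
    X=ray('top',*px,zc); 
    ms={}
    for c in('top','side'):
        m=pick(D,c,t,X,25,mn)
        if m is not None: ms[c]=m
    P0=[X[0],X[1],np.deg2rad(yaw)]
    P0[0]-=off*np.cos(P0[2]);P0[1]-=off*np.sin(P0[2])
    for sub in [ms]+[{c:ms[c]} for c in ms]:
        p,e=fit(boxes,sub,P0); print(name,list(sub),np.round(p[:2]*1000,1),round(np.rad2deg(p[2]),1),'err',round(e,3))
go('bR','blade1',BLADE,(355.2,249.6),135,.006)
go('bL','blade1',BLADE,(209.6,262.9),-135,.006)
for n,px,y in(('gR',(416.4,207.7),-40),('gM',(270.7,174.3),0),('gL',(165.4,204.6),40)):
    go(n,'gauge1',GAUGE,px,y,.02,-.015,500); go(n+'k','gauge1',GK(8),px,y,.02,-.015,500)
go('ing','ingot',INGOT,(354.8,173),90,.018)
E
```

```text
bR ['top', 'side'] [ 417.6 -215.1] 128.8 err 0.14
bR ['top'] [ 418.6 -214.9] 128.9 err 0.059
bR ['side'] [ 416.  -213.5] 128.3 err 0.05
bL ['top', 'side'] [375.8 214.3] -138.5 err 0.166
bL ['top'] [375.6 213.9] -139.0 err 0.077
bL ['side'] [375.6 214.3] -138.5 err 0.088
gR ['top', 'side'] [ 559.7 -405. ] -50.6 err 0.162
gR ['top'] [ 559.3 -404.2] -50.1 err 0.042
gR ['side'] [ 561.4 -405.7] -49.1 err 0.112
gRk ['top', 'side'] [ 560.1 -404.7] -49.9 err 0.112
gRk ['top'] [ 559.3 -404.2] -50.1 err 0.042
gRk ['side'] [ 561.  -405.2] -49.2 err 0.067
gM ['top'] [656.2  40.7] -0.4 err 0.029
gM ['top'] [656.2  40.7] -0.4 err 0.029
gMk ['top'] [656.2  40.7] -0.4 err 0.029
gMk ['top'] [656.2  40.7] -0.4 err 0.029
gL ['top', 'side'] [555.7 365.2] 47.9 err 0.087
gL ['top'] [556.2 365.4] 47.5 err 0.048
gL ['side'] [555.6 364.9] 47.8 err 0.037
gLk ['top', 'side'] [555.6 365.2] 47.9 err 0.086
gLk ['top'] [556.2 365.4] 47.5 err 0.048
gLk ['side'] [555.7 364.9] 47.8 err 0.036
ing ['top', 'side'] [ 644.3 -206.4] 85.2 err 0.167
ing ['top'] [ 644.6 -205.8] 85.6 err 0.07
ing ['side'] [ 643.3 -207.4] 83.4 err 0.078
```

```bash
python3 -m crank '{"travel":[[34.2,18.1,-8],[34.2,18.1,-8],[34.2,18.1,-8],[34.2,18.1,-8],[34.2,18.1,-8],[34.2,18.1,-8],[34.2,18.1,-8],[34.2,18.1,-8]],"rot":[[0,0,0],[0,0,0],[0,0,0],[0,0,0],[0,0,0],[0,0,0],[0,0,0],[0,0,0]]}' 1 30
```

```text
clock: 1.5
position: [0.5617, -0.4032, 0.2234]
tool_rot: [-3.141, -0.0, 0.357]
force: [0.2, -0.3, -0.3]
grip_width: 0.0854
```

```bash
python3 -m crank '{"travel":[[0,0,0],[0,0,0],[0,0,0],[0,0,0]],"rot":[[0,0,0],[0,0,0],[0,0,0],[0,0,0]]}'
python3 - <<'E'
from h import *
print(bot.observe())
for n in('top','side'): save(n+'1',bot.grab_frame(n))
E
```

```text
clock: 1.9
position: [0.5587, -0.406, 0.2243]
tool_rot: [3.141, 0.0, 0.354]
force: [0.8, -0.8, -0.5]
grip_width: 0.0855
{'clock': 1.9, 'qpos': array([ 0.58087   ,  0.70801994, -0.06311523,  1.47595368,  0.05075367,
        0.95881096, -0.71307142]), 'qd': array([ 3.97082343e-04,  9.80487875e-04, -2.27082802e-03, -6.09392503e-04,
       -7.37896849e-05,  8.14942805e-04, -1.14618849e-03]), 'joint_efforts': array([-1.01460345e+00, -1.07528758e+02,  1.53001394e+00, -3.54753935e+01,
        6.05375917e-04, -4.18002805e-03,  6.55608717e-03]), 'position': array([ 0.55873354, -0.40597404,  0.2243339 ]), 'tool_rot': array([3.14096401e+00, 1.40897445e-04, 3.53985336e-01]), 'force': array([ 0.83613678, -0.81560524, -0.47843498]), 'moment': array([-0.00020171, -0.01412099,  0.02073525]), 'grip_width': 0.08548089895934949}
```

View pictures.

View pics/top1.png

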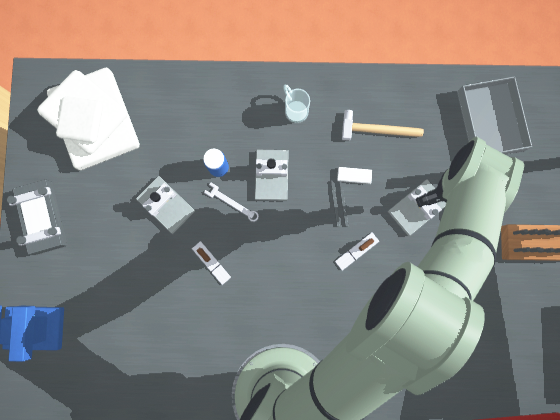

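View pics/side1.png

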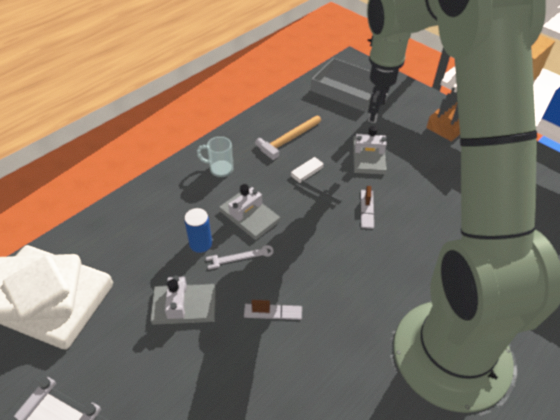

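```bash
python3 -m crank '{"travel":[[0,0,-3],[0,0,-5],[0,0,-7.2],[0,0,-7.2],[0,0,-7.2],[0,0,-7.2]],"rot":[[0,0,0],[0,0,0],[0,0,0],[0,0,0],[0,0,0],[0,0,0]]}' 1 30
python3 -m crank '{"travel":[[0,0,0],[0,0,0],[0,0,0],[0,0,0],[0,0,0],[0,0,0],[0,0,0],[0,0,0]],"rot":[[0,0,0],[0,0,0],[0,0,0],[0,0,0],[0,0,0],[0,0,0],[0,0,0],[0,0,0]]}' -1 30
```

```text
clock: 2.6
position: [0.56, -0.4054, 0.1534]
tool_rot: [3.14, -0.001, 0.355]
force: [-0.4, -0.9, -0.6]
grip_width: 0.085
clock: 3.4
position: [0.5595, -0.4041, 0.1518]
tool_rot: [-3.14, 0.0, 0.356]
force: [-2.9, 6.0, 1.9]
grip_width: 0.025
```

```bash
python3 -m crank '{"travel":[[0,0,0.2],[0,0,0.4],[0,0,0.4],[0,0,0.4]],"rot":[[0,0,0],[0,0,0],[0,0,0],[0,0,0]]}'
python3 -m crank '{"travel":[[0,0,0.1],[0,0,0.2],[0,0,0.2],[0,0,0.2]],"rot":[[0,0,0],[0,0,0],[0,0,0],[0,0,0]]}'
python3 -m crank '{"travel":[[0,0,0.1],[0,0,0.2],[0,0,0.2],[0,0,0.2]],"rot":[[0,0,0],[0,0,0],[0,0,0],[0,0,0]]}'
```

```text
clock: 3.8
position: [0.5595, -0.4041, 0.1557]
tool_rot: [-3.14, 0.0, 0.356]
force: [-2.3, 6.1, -4.7]
grip_width: 0.0247
clock: 4.2
position: [0.5595, -0.4041, 0.1576]
tool_rot: [-3.14, 0.001, 0.356]
force: [-2.2, 6.1, -4.2]
grip_width: 0.025
clock: 4.6
position: [0.5595, -0.4041, 0.1595]
tool_rot: [-3.14, 0.001, 0.356]
force: [-2.0, 7.1, -4.5]
grip_width: 0.0249
```

```bash
python3 -m crank '{"travel":[[0,0,0.1],[0,0,0.2],[0,0,0.2],[0,0,0.2]],"rot":[[0,0,0],[0,0,0],[0,0,0],[0,0,0]]}'
python3 -m crank '{"travel":[[0,0,0.1],[0,0,0.2],[0,0,0.2],[0,0,0.2]],"rot":[[0,0,0],[0,0,0],[0,0,0],[0,0,0]]}'
python3 -m crank '{"travel":[[0,0,0.1],[0,0,0.2],[0,0,0.2],[0,0,0.2]],"rot":[[0,0,0],[0,0,0],[0,0,0],[0,0,0]]}'
```

```text
clock: 5.0
position: [0.5595, -0.4041, 0.1615]
tool_rot: [-3.14, 0.001, 0.356]
force: [-2.4, 5.8, -4.3]
grip_width: 0.025
clock: 5.4
position: [0.5594, -0.4041, 0.1631]
tool_rot: [-3.14, 0.001, 0.356]
force: [1.4, 5.7, -14.0]
grip_width: 0.0246
clock: 5.8
position: [0.5593, -0.4041, 0.1641]
tool_rot: [-3.139, 0.001, 0.356]
force: [4.6, 2.2, -29.2]
grip_width: 0.0248
```

```bash
python3 -m crank '{"travel":[[0,0,-0.15],[0,0,-0.15]],"rot":[[0,0,0],[0,0,0]]}'
python3 -m crank '{"travel":[[0,0,0],[0,0,0],[0,0,0],[0,0,0]],"rot":[[0,0,0],[0,0,0],[0,0,0],[0,0,0]]}' 1 30
python3 -m crank '{"travel":[[0,0,4],[0,0,7],[0,0,7],[0,0,7]],"rot":[[0,0,0],[0,0,0],[0,0,0],[0,0,0]]}'
python3 - <<'E'
from h import *
save('side2',cv2.resize(bot.grab_frame('side')[90:330,130:430],None,fx=2.5,fy=2.5))
E
```

```text
clock: 6.0
position: [0.5594, -0.4041, 0.1633]
tool_rot: [-3.14, 0.001, 0.356]
force: [2.9, 5.4, -20.9]
grip_width: 0.0249
clock: 6.4
position: [0.5599, -0.4053, 0.1651]
tool_rot: [3.14, -0.001, 0.355]
force: [-0.9, -0.1, 0.5]
grip_width: 0.0811
clock: 6.8
position: [0.5598, -0.4051, 0.2352]
tool_rot: [3.14, -0.001, 0.356]
force: [-0.2, -0.9, -1.5]
grip_width: 0.0856
```

View pics/side2.png

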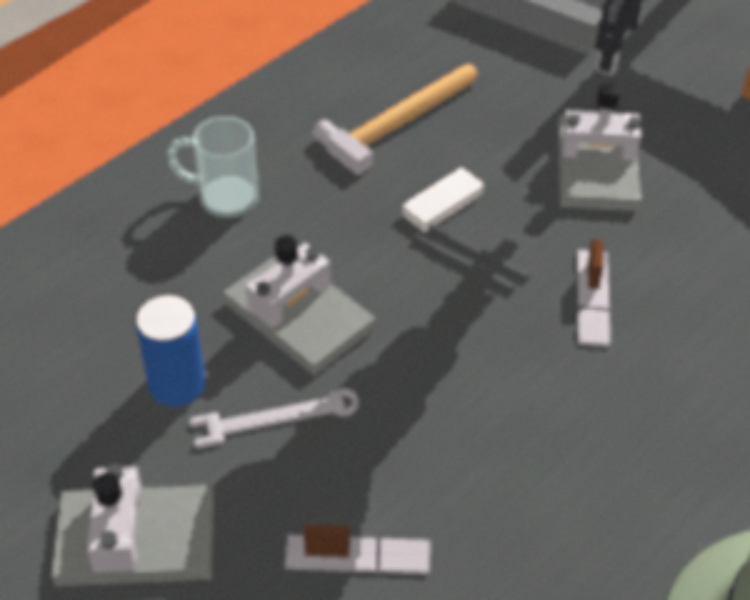

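```bash
python3 -m crank '{"travel":[[9.66,44.5,-1],[9.66,44.5,-1],[9.66,44.5,-1],[9.66,44.5,-1],[9.66,44.5,-1],[9.66,44.5,-1],[9.66,44.5,-1],[9.66,44.5,-1]],"rot":[[0,0,0],[0,0,0],[0,0,0],[0,0,0],[0,0,0],[0,0,0],[0,0,0],[0,0,0]]}' 1 30
python3 -m crank '{"travel":[[0,0,0],[0,0,0],[0,0,0],[0,0,0]],"rot":[[0,0,0],[0,0,0],[0,0,0],[0,0,0]]}'
```

```text
clock: 7.65
position: [0.6443, -0.0121, 0.2245]
tool_rot: [-3.141, 0.001, 0.356]
force: [1.2, 0.7, 0.1]
grip_width: 0.085
clock: 8.05
position: [0.6443, -0.0156, 0.2253]
tool_rot: [3.141, 0.001, 0.354]
force: [0.5, -0.4, -0.0]
grip_width: 0.0853
```

```bash
python3 -m crank '{"travel":[[1.2,5.6,0],[1.2,5.6,0],[1.2,5.6,0],[1.2,5.6,0],[1.2,5.6,0]],"rot":[[0,0,0],[0,0,0],[0,0,0],[0,0,0],[0,0,0]]}'
python3 - <<'E'
from h import *
a=[]
for i in range(5): bot.grab_frame('side'); a.append(bot.observe()['position'])
print(np.round(a,4),np.mean(a,0))
save('side3',cv2.resize(bot.grab_frame('side')[90:330,130:430],None,fx=2.5,fy=2.5))
E
```

```text
clock: 8.55
position: [0.6564, 0.0402, 0.2256]
tool_rot: [3.141, 0.0, 0.354]
force: [0.7, -0.2, -0.3]
grip_width: 0.0853
[[0.6565 0.0404 0.2256]
 [0.6565 0.0407 0.2257]
 [0.6565 0.0409 0.2257]
 [0.6565 0.0412 0.2257]
 [0.6565 0.0414 0.2256]] [0.65648397 0.04092815 0.22567079]
```

View pics/side3.png

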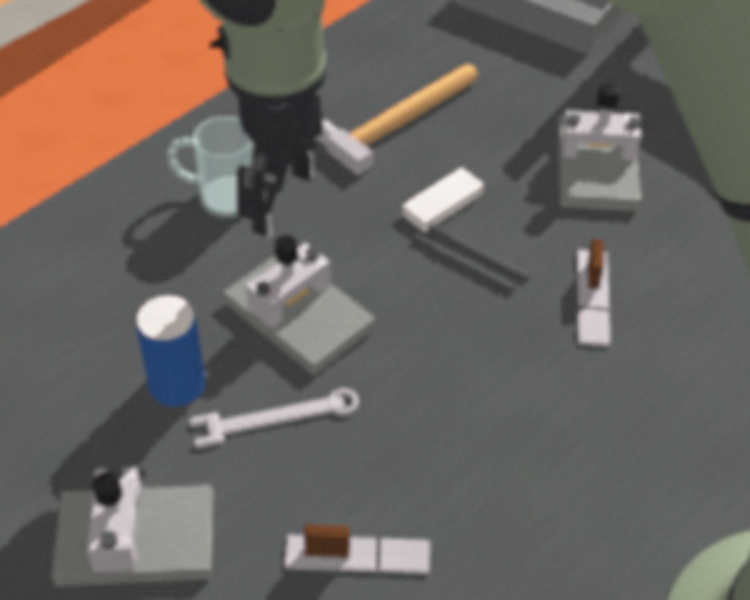

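```bash
python3 -m crank '{"travel":[[0,0,-3],[0,0,-5],[0,0,-7.3],[0,0,-7.3],[0,0,-7.3],[0,0,-7.3]],"rot":[[0,0,0],[0,0,0],[0,0,0],[0,0,0],[0,0,0],[0,0,0]]}' 1 30
python3 -m crank '{"travel":[[0,0,0],[0,0,0],[0,0,0],[0,0,0],[0,0,0],[0,0,0],[0,0,0],[0,0,0]],"rot":[[0,0,0],[0,0,0],[0,0,0],[0,0,0],[0,0,0],[0,0,0],[0,0,0],[0,0,0]]}' -1 30
python3 -m crank '{"travel":[[0,0,0.2],[0,0,0.4],[0,0,0.4],[0,0,0.4]],"rot":[[0,0,0],[0,0,0],[0,0,0],[0,0,0]]}'
```

```text
clock: 9.45
position: [0.6571, 0.042, 0.154]
tool_rot: [3.141, -0.002, 0.356]
force: [0.3, 0.1, 1.2]
grip_width: 0.0856
clock: 10.25
position: [0.6566, 0.042, 0.1527]
tool_rot: [-3.141, -0.0, 0.356]
force: [-0.4, 0.9, 2.8]
grip_width: 0.025
clock: 10.65
position: [0.6565, 0.042, 0.1566]
tool_rot: [-3.141, 0.0, 0.356]
force: [1.2, 2.5, -2.6]
grip_width: 0.0247
```

```bash
python3 -m crank '{"travel":[[0,0,0.1],[0,0,0.2],[0,0,0.2],[0,0,0.2]],"rot":[[0,0,0],[0,0,0],[0,0,0],[0,0,0]]}'
python3 -m crank '{"travel":[[0,0,0.1],[0,0,0.2],[0,0,0.2],[0,0,0.2]],"rot":[[0,0,0],[0,0,0],[0,0,0],[0,0,0]]}'
python3 -m crank '{"travel":[[0,0,0.1],[0,0,0.2],[0,0,0.2],[0,0,0.2]],"rot":[[0,0,0],[0,0,0],[0,0,0],[0,0,0]]}'
```

```text
clock: 11.05
position: [0.6565, 0.042, 0.1587]
tool_rot: [-3.141, 0.0, 0.356]
force: [0.8, 3.1, -3.8]
grip_width: 0.0248
clock: 11.45
position: [0.6565, 0.042, 0.1601]
tool_rot: [-3.141, 0.0, 0.356]
force: [4.6, 3.2, -16.3]
grip_width: 0.025
clock: 11.85
position: [0.6564, 0.042, 0.1609]
tool_rot: [-3.141, 0.001, 0.356]
force: [12.2, 4.3, -33.0]
grip_width: 0.0253
```

```bash
python3 -m crank '{"travel":[[0,0,-0.15],[0,0,-0.15]],"rot":[[0,0,0],[0,0,0]]}'
python3 -m crank '{"travel":[[0,0,0],[0,0,0],[0,0,0],[0,0,0]],"rot":[[0,0,0],[0,0,0],[0,0,0],[0,0,0]]}' 1 30
python3 -m crank '{"travel":[[0,0,4],[0,0,8],[0,0,8],[0,0,8]],"rot":[[0,0,0],[0,0,0],[0,0,0],[0,0,0]]}' 
python3 -m crank '{"travel":[[-10,32.4,0],[-10,32.4,0],[-10,32.4,0],[-10,32.4,0],[-10,32.4,0],[-10,32.4,0],[-10,32.4,0],[-10,32.4,0]],"rot":[[0,0,0],[0,0,0],[0,0,0],[0,0,0],[0,0,0],[0,0,0],[0,0,0],[0,0,0]]}'
python3 - <<'E'
from h import *
a=[]
for i in range(5): bot.grab_frame('top'); a.append(bot.observe()['position'])
print(np.round(a,4),np.mean(a,0))
E
```

```text
clock: 12.05
position: [0.6564, 0.042, 0.16]
tool_rot: [-3.141, 0.001, 0.356]
force: [8.0, 3.8, -22.7]
grip_width: 0.0252
clock: 12.45
position: [0.6566, 0.0418, 0.1615]
tool_rot: [3.141, -0.0, 0.356]
force: [0.3, 0.1, -0.4]
grip_width: 0.0814
clock: 12.85
position: [0.6568, 0.0418, 0.2421]
tool_rot: [3.141, -0.002, 0.356]
force: [0.3, 0.7, -0.6]
grip_width: 0.0856
clock: 13.65
position: [0.5529, 0.372, 0.2396]
tool_rot: [-3.139, 0.002, 0.363]
force: [-0.8, -0.5, -0.3]
grip_width: 0.0855
[[0.5546 0.3686 0.2396]
 [0.5558 0.3663 0.2397]
 [0.5565 0.3651 0.2401]
 [0.5569 0.3645 0.2403]
 [0.5571 0.3643 0.2406]] [0.55618697 0.36575388 0.2400615 ]
```

```bash
python3 -m crank '{"travel":[[-0.1,0.05,-3],[-0.1,0.05,-6],[-0.1,0.05,-8.9],[-0.1,0.05,-8.9],[-0.1,0.05,-8.9],[-0.1,0.05,-8.9]],"rot":[[0,0,0],[0,0,0],[0,0,0],[0,0,0],[0,0,0],[0,0,0]]}' 1 30
python3 -m crank '{"travel":[[0,0,0],[0,0,0],[0,0,0],[0,0,0],[0,0,0],[0,0,0],[0,0,0],[0,0,0]],"rot":[[0,0,0],[0,0,0],[0,0,0],[0,0,0],[0,0,0],[0,0,0],[0,0,0],[0,0,0]]}' -1 30
python3 -m crank '{"travel":[[0,0,0.2],[0,0,0.4],[0,0,0.4],[0,0,0.4]],"rot":[[0,0,0],[0,0,0],[0,0,0],[0,0,0]]}'
```

```text
clock: 14.5
position: [0.5564, 0.3664, 0.1539]
tool_rot: [-3.141, -0.002, 0.355]
force: [0.4, 0.0, 0.8]
grip_width: 0.0854
clock: 15.3
position: [0.5556, 0.3664, 0.1522]
tool_rot: [3.142, -0.0, 0.356]
force: [0.6, -1.6, 3.5]
grip_width: 0.0248
clock: 15.7
position: [0.5556, 0.3664, 0.1562]
tool_rot: [3.142, -0.0, 0.356]
force: [2.5, 0.1, -3.2]
grip_width: 0.0248
```

```bash
python3 -m crank '{"travel":[[0,0,0.1],[0,0,0.2],[0,0,0.2],[0,0,0.2]],"rot":[[0,0,0],[0,0,0],[0,0,0],[0,0,0]]}'
python3 -m crank '{"travel":[[0,0,0.1],[0,0,0.2],[0,0,0.2],[0,0,0.2]],"rot":[[0,0,0],[0,0,0],[0,0,0],[0,0,0]]}'
```

```text
clock: 16.1
position: [0.5556, 0.3664, 0.1582]
tool_rot: [3.142, -0.0, 0.356]
force: [3.2, -0.2, -3.6]
grip_width: 0.025
clock: 16.5
position: [0.5556, 0.3664, 0.1603]
tool_rot: [3.142, -0.0, 0.356]
force: [3.5, -0.5, -3.2]
grip_width: 0.025
```

```bash
python3 -m crank '{"travel":[[0,0,0.1],[0,0,0.2],[0,0,0.2],[0,0,0.2]],"rot":[[0,0,0],[0,0,0],[0,0,0],[0,0,0]]}'
python3 -m crank '{"travel":[[0,0,0.1],[0,0,0.2],[0,0,0.2],[0,0,0.2]],"rot":[[0,0,0],[0,0,0],[0,0,0],[0,0,0]]}'
```

```text
clock: 16.9
position: [0.5556, 0.3664, 0.1622]
tool_rot: [3.142, -0.0, 0.356]
force: [3.5, -1.1, -3.4]
grip_width: 0.0247
clock: 17.3
position: [0.5555, 0.3664, 0.1641]
tool_rot: [3.142, 0.0, 0.356]
force: [4.2, -0.7, -6.4]
grip_width: 0.0251
```

```bash
python3 -m crank '{"travel":[[0,0,0.1],[0,0,0.2],[0,0,0.2],[0,0,0.2]],"rot":[[0,0,0],[0,0,0],[0,0,0],[0,0,0]]}'
python3 -m crank '{"travel":[[0,0,0.05],[0,0,0.1],[0,0,0.1],[0,0,0.1]],"rot":[[0,0,0],[0,0,0],[0,0,0],[0,0,0]]}'
```

```text
clock: 17.7
position: [0.5555, 0.3664, 0.165]
tool_rot: [3.141, 0.001, 0.356]
force: [10.0, 2.2, -23.4]
grip_width: 0.0246
clock: 18.1
position: [0.5554, 0.3663, 0.1653]
tool_rot: [3.141, 0.001, 0.356]
force: [12.9, 4.4, -33.5]
grip_width: 0.0244
```

```bash
python3 -m crank '{"travel":[[0,0,-0.15],[0,0,-0.15]],"rot":[[0,0,0],[0,0,0]]}'
python3 -m crank '{"travel":[[0,0,0],[0,0,0],[0,0,0],[0,0,0]],"rot":[[0,0,0],[0,0,0],[0,0,0],[0,0,0]]}' 1 30
python3 -m crank '{"travel":[[0,0,4],[0,0,8],[0,0,8],[0,0,8]],"rot":[[0,0,0],[0,0,0],[0,0,0],[0,0,0]]}'
cat >> h.py <<'E'
def blade(px,yaw,cams=('top','side'),z=0,r=25,conf=0.3,boxes=BLADE):
    """px: guess x,y world"""
    ms={}
    X=[px[0],px[1],.006+z]
    for c in cams:
        bot.grab_frame(c); D={(c,'b'):[d for d in bot.silhouettes(c,'blade1') if d['conf']>=conf]}
        m=pick(D,c,'b',X,r,150)
        if m is not None: ms[c]=m
    out={}
    for sub in [ms]+([{c:ms[c]} for c in ms] if len(ms)>1 else []):
        p,e=fit(boxes,sub,[px[0],px[1],np.deg2rad(yaw)],z); out[tuple(sub)]=p; print(list(sub),np.round(p[:2]*1000,1),round(np.rad2deg(p[2]),1),'err',round(e,3))
    return out
E
python3 - <<'E'
from h import *
blade((.376,.214),-138.5); print(bot.observe()['position'])
save('top3',bot.grab_frame('top'))
E
```

```text
clock: 18.3
position: [0.5555, 0.3664, 0.1645]
tool_rot: [3.141, 0.001, 0.356]
force: [9.4, 2.1, -22.2]
grip_width: 0.0253
clock: 18.7
position: [0.5554, 0.3667, 0.166]
tool_rot: [-3.141, -0.0, 0.356]
force: [0.2, -0.0, 0.0]
grip_width: 0.0805
clock: 19.1
position: [0.5557, 0.3666, 0.2466]
tool_rot: [-3.141, -0.002, 0.356]
force: [0.2, -0.1, -0.4]
grip_width: 0.0856
['top', 'side'] [376.3 214.5] -138.5 err 0.23
['top'] [376.9 214.2] -138.2 err 0.166
['side'] [376.7 215. ] -138.3 err 0.058
[0.55515377 0.36623936 0.24447654]
```

View pics/top3.png

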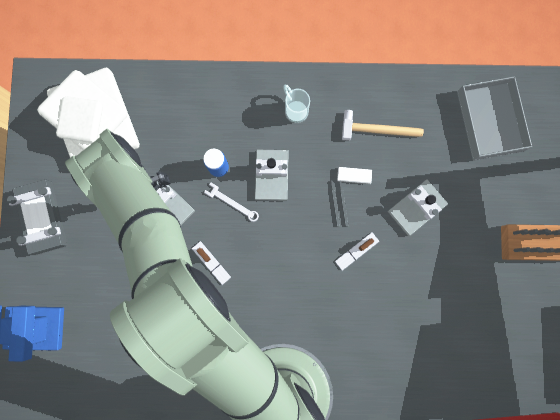

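```bash
python3 -m crank '{"travel":[[-5,-4,0],[-10,-8,-2],[-15.7,-13.2,-7],[-15.7,-13.2,-9],[-15.7,-13.2,-9],[-15.7,-13.2,-9],[-15.7,-13.2,-9],[-15.7,-13.2,-9]],"rot":[[0,0,8],[0,0,16],[0,0,21.2],[0,0,21.2],[0,0,21.2],[0,0,21.2],[0,0,21.2],[0,0,21.2]]}'
python3 - <<'E'
from h import *
for i in range(6): bot.grab_frame('side')
o=bot.observe(); print(o['position'],np.rad2deg(o['tool_rot']),o['qpos'])
save('side4',bot.grab_frame('side'))
E
```

```text
clock: 20.15
position: [0.3993, 0.2352, 0.1559]
tool_rot: [-3.142, -0.001, 0.726]
force: [0.1, 0.8, -0.2]
grip_width: 0.0855
[0.39875507 0.23467692 0.15578024] [-1.79999345e+02 -2.96347181e-02  4.15862878e+01] [-0.52341787  0.51488774 -0.17601989  2.12954019  0.17749208  0.51001261
 -1.67722459]
```

View pics/side4.png

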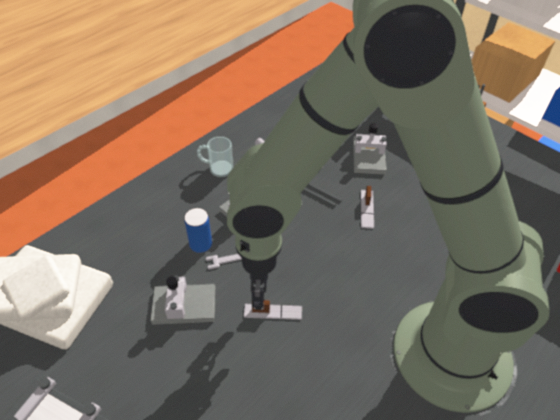

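```bash
python3 -m crank '{"travel":[[0,0,-3],[0,0,-5.5],[0,0,-7],[0,0,-7],[0,0,-7],[0,0,-7]],"rot":[[0,0,0],[0,0,0],[0,0,0],[0,0,0],[0,0,0],[0,0,0]]}' 1 30
python3 -m crank '{"travel":[[0,0,0],[0,0,0],[0,0,0],[0,0,0],[0,0,0],[0,0,0],[0,0,0],[0,0,0]],"rot":[[0,0,0],[0,0,0],[0,0,0],[0,0,0],[0,0,0],[0,0,0],[0,0,0],[0,0,0]]}' -1 60
python3 - <<'E'
from h import *
o=bot.observe(); print(o['position'],np.rad2deg(o['tool_rot']),o['force'])
blade((.376,.214),-138.5)
E
```

```text
clock: 21.1
position: [0.3989, 0.2346, 0.0865]
tool_rot: [3.141, -0.001, 0.726]
force: [0.2, 0.1, -0.8]
grip_width: 0.0853
clock: 21.9
position: [0.3985, 0.2345, 0.0857]
tool_rot: [3.142, -0.0, 0.726]
force: [0.1, -0.5, 4.9]
grip_width: 0.013
[0.39854581 0.23445585 0.08574984] [ 1.79997321e+02 -5.02539330e-03  4.15797593e+01] [ 0.11224905 -0.50449666  4.89077449]
['side'] [375.9 216. ] -137.1 err 0.312
```

```bash
python3 -m crank '{"travel":[[0,0,0.7],[0,0,1.5],[0,0,1.5],[0,0,1.5]],"rot":[[0,0,0],[0,0,0],[0,0,0],[0,0,0]]}'
python3 -m crank '{"travel":[[0,0,0],[0,0,0],[0,0,0],[0,0,0],[0,0,0],[0,0,0],[0,0,0],[0,0,0]],"rot":[[0,0,5],[0,0,13],[0,0,21],[0,0,29],[0,0,37],[0,0,45],[0,0,53],[0,0,60]]}'
python3 -m crank '{"travel":[[0,0,0],[0,0,0],[0,0,0],[0,0,0],[0,0,0],[0,0,0],[0,0,0],[0,0,0]],"rot":[[0,0,8],[0,0,16],[0,0,24],[0,0,32],[0,0,40],[0,0,48],[0,0,56],[0,0,62]]}'
python3 -m crank '{"travel":[[0,0,0],[0,0,0],[0,0,0],[0,0,0],[0,0,0],[0,0,0],[0,0,0],[0,0,0]],"rot":[[0,0,8],[0,0,16],[0,0,24],[0,0,32],[0,0,40],[0,0,48],[0,0,56],[0,0,64.2]]}'
python3 - <<'E'
from h import *
for i in range(6): bot.grab_frame('side')
o=bot.observe(); print(o['position'],np.rad2deg(o['tool_rot']),o['qpos'],o['grip_width'],o['force'])
save('side5',bot.grab_frame('side'))
E
```

```text
clock: 22.5
position: [0.3987, 0.2345, 0.1009]
tool_rot: [3.142, -0.001, 0.726]
force: [-0.6, 0.6, -1.0]
grip_width: 0.013
clock: 23.3
position: [0.3985, 0.2343, 0.1004]
tool_rot: [-3.141, 0.0, 1.778]
force: [0.7, -0.6, -1.9]
grip_width: 0.0128
clock: 24.1
position: [0.3985, 0.2343, 0.1004]
tool_rot: [-3.141, -0.0, 2.86]
force: [-0.7, 0.2, -2.1]
grip_width: 0.0132
clock: 24.9
position: [0.3985, 0.2343, 0.1004]
tool_rot: [3.141, -0.0, -2.302]
force: [-0.8, 0.7, -0.6]
grip_width: 0.0134
[0.39851947 0.23439922 0.10056176] [-1.79992147e+02 -7.25089151e-03 -1.32420443e+02] [ 0.00704992  0.79984068 -0.90491842  2.12271167  1.00141793  0.73396774
  0.82324002] 0.013421568887637842 [ 0.05219507 -0.08919804 -1.84144158]
```

View pics/side5.png

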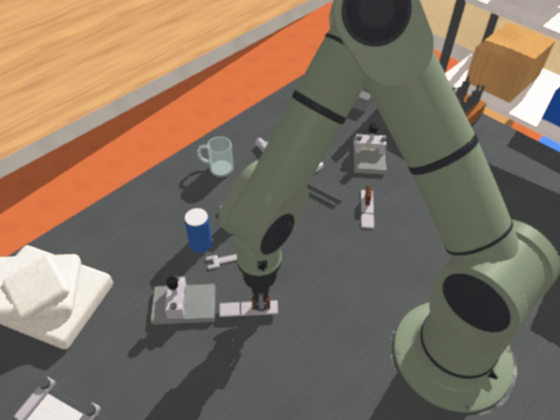

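```bash
python3 -m crank '{"travel":[[0.5,-0.5,0.5],[1.2,-1,0.9],[2.04,-1.85,0.9],[2.04,-1.85,0.9],[2.04,-1.85,0.9]],"rot":[[0,0,0.2],[0,0,0.2],[0,0,0.2],[0,0,0.2],[0,0,0.2]]}'
python3 -m crank '{"travel":[[1,1.1,0],[2,2.2,0],[3.2,3.5,0],[4.2,4.65,0],[4.2,4.65,0],[4.2,4.65,0]],"rot":[[0,0,0],[0,0,0],[0,0,0],[0,0,0],[0,0,0],[0,0,0]]}'
python3 - <<'E'
from h import *
g=np.deg2rad(47.8)
blade((.481,.285),47.8,z=.024,conf=.2)
o=bot.observe(); P=o['position'];print(P,np.rad2deg(o['tool_rot']),o['grip_width'],o['force'])
d=P[:2]-[.5552,.3662]; print('gx,lat',d@[np.cos(g),np.sin(g)],d@[-np.sin(g),np.cos(g)])
save('side6',cv2.resize(bot.grab_frame('side')[240:360,110:310],None,fx=4,fy=4));save('top6',cv2.resize(bot.grab_frame('top')[140:290,110:310],None,fx=4,fy=4))
E
```

```text
clock: 25.75
position: [0.4187, 0.2161, 0.1096]
tool_rot: [3.142, 0.0, -2.306]
force: [-0.6, 0.6, -2.1]
grip_width: 0.0134
clock: 26.35
position: [0.4601, 0.2628, 0.1094]
tool_rot: [3.141, -0.0, -2.304]
force: [1.0, -0.0, -1.3]
grip_width: 0.0132
['side'] [479.4 283.4] 47.1 err 0.281
[0.46058435 0.26209094 0.10961827] [-1.79984919e+02 -1.97556104e-02 -1.32015571e+02] 0.013646041366735067 [ 0.03039495  0.03419217 -0.96766537]
gx,lat -0.1406797482274997 0.00015950534084023527
```

View pics/side6.png

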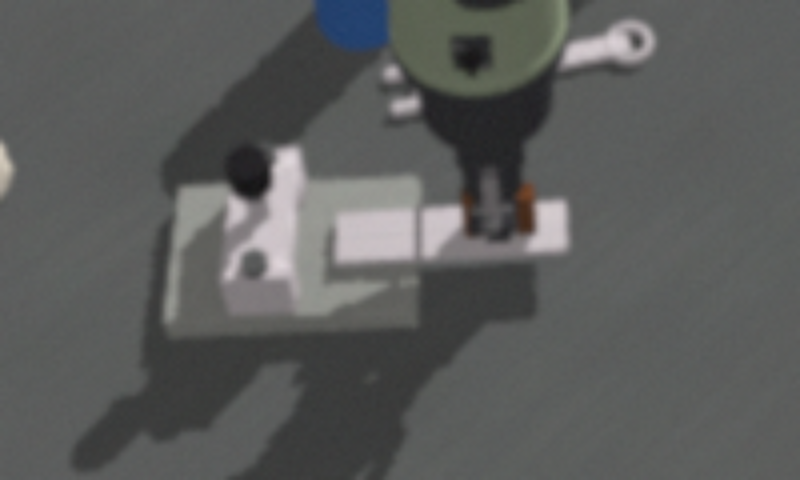

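View pics/top6.png

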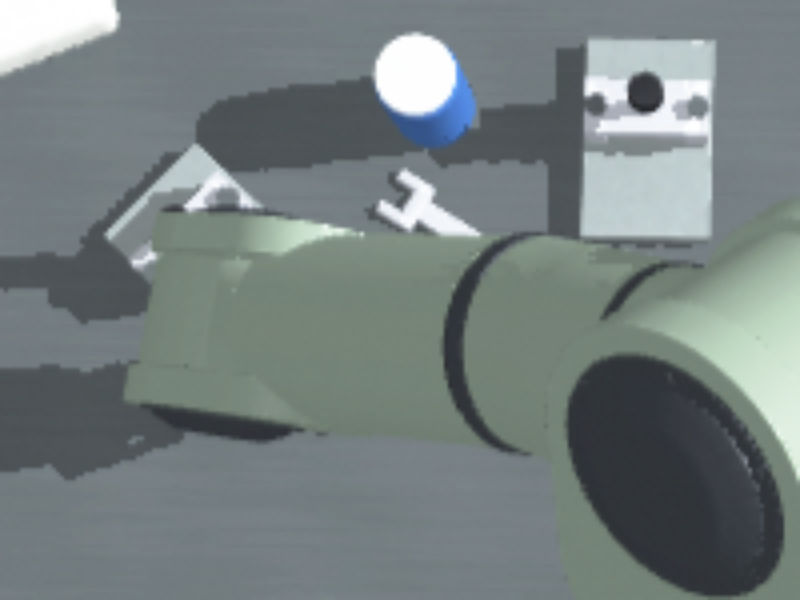

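```bash
python3 -m crank '{"travel":[[0,0,-0.15],[0,0,-0.3],[0,0,-0.3],[0,0,-0.3]],"rot":[[0,0,0],[0,0,0],[0,0,0],[0,0,0]]}'
python3 -m crank '{"travel":[[0.7,0.8,0],[1.5,1.65,0],[2.2,2.4,0],[2.7,3.0,0],[2.7,3.0,0],[2.7,3.0,0]],"rot":[[0,0,0],[0,0,0],[0,0,0],[0,0,0],[0,0,0],[0,0,0]]}'
python3 - <<'E'
from h import *
g=np.deg2rad(47.8)
for i in range(4): bot.grab_frame('side')
o=bot.observe(); P=o['position'];print(P,np.rad2deg(o['tool_rot']),o['grip_width'],o['force'])
d=P[:2]-[.5552,.3662]; print('gx,lat',d@[np.cos(g),np.sin(g)],d@[-np.sin(g),np.cos(g)])
E
```

```text
clock: 27.05
position: [0.4609, 0.2624, 0.1065]
tool_rot: [3.142, -0.0, -2.304]
force: [0.5, -0.4, -1.3]
grip_width: 0.013
clock: 27.65
position: [0.4877, 0.2925, 0.1064]
tool_rot: [3.141, -0.0, -2.304]
force: [0.2, -0.9, -2.4]
grip_width: 0.0129
[0.48783011 0.29216679 0.10663111] [-1.79986787e+02 -1.03368672e-02 -1.32018151e+02] 0.013494663589741 [-0.01004603 -0.26564001 -1.68530566]
gx,lat -0.1000978820900208 0.00017829367184193923
```

```bash
python3 -m crank '{"travel":[[0.5,0.55,0],[1,1.1,0],[1.5,1.65,0],[2.0,2.2,0],[2.0,2.2,0],[2.0,2.2,0]],"rot":[[0,0,0],[0,0,0],[0,0,0],[0,0,0],[0,0,0],[0,0,0]]}'
python3 - <<'E'
from h import *
g=np.deg2rad(47.8)
for i in range(4): bot.grab_frame('side')
o=bot.observe(); P=o['position'];print(P,np.rad2deg(o['tool_rot']),o['grip_width'],o['force'])
d=P[:2]-[.5552,.3662]; print('gx,lat',d@[np.cos(g),np.sin(g)],d@[-np.sin(g),np.cos(g)])
save('side7',cv2.resize(bot.grab_frame('side')[240:360,110:310],None,fx=4,fy=4,interpolation=cv2.INTER_CUBIC))
E
```

```text
clock: 28.45
position: [0.5078, 0.3145, 0.1065]
tool_rot: [3.142, -0.0, -2.304]
force: [0.8, -0.7, -2.4]
grip_width: 0.0133
[0.50780757 0.31419664 0.10656666] [-1.79995356e+02 -1.49099444e-02 -1.32020421e+02] 0.013126094048160139 [ 0.0620985  -0.94190908 -1.73844301]
gx,lat -0.0703588021875674 0.00017679972548326206
```

View pics/side7.png

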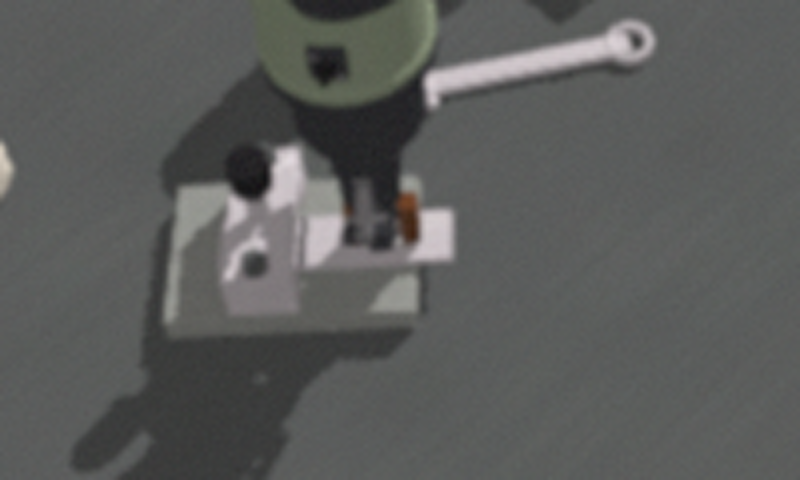

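```bash
python3 -m crank '{"travel":[[0,0,-0.04],[0,0,-0.08],[0,0,-0.08],[0,0,-0.08]],"rot":[[0,0,0],[0,0,0],[0,0,0],[0,0,0]]}'
cat >> h.py <<'E'
def edge(c,im,P0,dirv,z,lo,hi):
    """intensity edge along line P0(2)+s*dirv at height z, s in m; returns s of steepest gradient"""
    s=np.arange(lo,hi,.0005); P=np.c_[P0[0]+s*dirv[0],P0[1]+s*dirv[1],0*s+z]; q=proj(c,P).astype(np.float32)
    g=cv2.GaussianBlur(im,(0,0),0.6).mean(2).astype(np.float32)
    v=cv2.remap(g,q[:,0].reshape(1,-1),q[:,1].reshape(1,-1),cv2.INTER_CUBIC)[0]
    return s,v
E
python3 - <<'E'
from h import *
o=bot.observe();print(o['position'],o['force'])
im=bot.grab_frame('side')
g=np.deg2rad(47.8); d=np.array([np.cos(g),np.sin(g)]); l=np.array([-d[1],d[0]])
G=np.array([.5556,.3650])
for lat in (-10,-5,5):
    s,v=edge('side',im,G+l*lat/1000,d,.026,-.125,-.005)
    print(lat,' '.join(f'{a*1000:.0f}:{b:.0f}' for a,b in zip(s[::4],v[::4])))
for gx in(-100,):
    s,v=edge('side',im,G+d*gx/1000,l,.026,-.04,.04)
    print(gx,' '.join(f'{a*1000:.0f}:{b:.0f}' for a,b in zip(s[::4],v[::4])))
E
```

```text
clock: 29.1
position: [0.5079, 0.3144, 0.1058]
tool_rot: [-3.141, -0.0, -2.304]
force: [-0.4, -1.5, -0.1]
grip_width: 0.013
[0.50794072 0.31435684 0.10582932] [-0.37797127 -1.46065093 -0.07715955]
-10 -125:92 -123:92 -121:91 -119:91 -117:96 -115:113 -113:145 -111:176 -109:196 -107:204 -105:205 -103:205 -101:204 -99:205 -97:201 -95:184 -93:148 -91:102 -89:65 -87:49 -85:45 -83:49 -81:57 -79:67 -77:69 -75:67 -73:68 -71:72 -69:76 -67:78 -65:84 -63:93 -61:96 -59:93 -57:88 -55:82 -53:72 -51:64 -49:73 -47:104 -45:143 -43:177 -41:195 -39:200 -37:200 -35:199 -33:199 -31:199 -29:198 -27:190 -25:172 -23:149 -21:142 -19:148 -17:144 -15:132 -13:123 -11:122 -9:124 -7:125
-5 -125:92 -123:92 -121:91 -119:91 -117:95 -115:111 -113:141 -111:170 -109:193 -107:203 -105:204 -103:204 -101:204 -99:204 -97:201 -95:181 -93:139 -91:89 -89:56 -87:46 -85:48 -83:56 -81:65 -79:70 -77:66 -75:58 -73:54 -71:54 -69:56 -67:61 -65:73 -63:89 -61:95 -59:91 -57:81 -55:72 -53:60 -51:48 -49:55 -47:87 -45:132 -43:168 -41:190 -39:198 -37:199 -35:199 -33:198 -31:198 -29:198 -27:193 -25:177 -23:153 -21:136 -19:137 -17:135 -15:128 -13:123 -11:124 -9:124 -7:125
5 -125:92 -123:92 -121:91 -119:90 -117:93 -115:108 -113:135 -111:165 -109:187 -107:198 -105:200 -103:199 -101:199 -99:200 -97:197 -95:182 -93:152 -91:117 -89:97 -87:87 -85:85 -83:94 -81:103 -79:103 -77:90 -75:68 -73:50 -71:43 -69:43 -67:47 -65:56 -63:69 -61:82 -59:89 -57:90 -55:86 -53:83 -51:85 -49:93 -47:108 -45:124 -43:139 -41:157 -39:177 -37:191 -35:197 -33:197 -31:197 -29:197 -27:193 -25:175 -23:149 -21:134 -19:139 -17:139 -15:130 -13:123 -11:123 -9:125 -7:126
-100 -40:93 -38:93 -36:94 -34:94 -32:94 -30:95 -28:94 -26:93 -24:93 -22:98 -20:117 -18:143 -16:173 -14:195 -12:202 -10:205 -8:206 -6:205 -4:204 -2:203 0:202 2:201 4:200 6:200 8:200 10:200 12:199 14:190 16:174 18:148 20:119 22:100 24:92 26:88 28:86 30:86 32:86 34:86 36:86 38:87
```

```bash
python3 -m crank '{"travel":[[0,0,0],[0,0,0],[0,0,0],[0,0,0],[0,0,0]],"rot":[[0,0,0],[0,0,0],[0,0,0],[0,0,0],[0,0,0]]}' 1 30
python3 -m crank '{"travel":[[0,0,3],[0,0,8],[0,0,12],[-3,-4,14],[-6,-8,14],[-9,-12,14],[-12,-16,14],[-12,-16,14]],"rot":[[0,0,0],[0,0,0],[0,0,0],[0,0,0],[0,0,0],[0,0,0],[0,0,0],[0,0,0]]}'
python3 - <<'E'
from h import *
blade((.5282,.3358),47.8,z=.02,conf=.2,r=30)
save('side8',cv2.resize(bot.grab_frame('side')[240:360,110:310],None,fx=4,fy=4,interpolation=cv2.INTER_CUBIC));save('top8',cv2.resize(bot.grab_frame('top')[140:290,110:310],None,fx=4,fy=4,interpolation=cv2.INTER_CUBIC))
E
```

```text
clock: 29.65
position: [0.5079, 0.3145, 0.1058]
tool_rot: [3.142, 0.0, -2.304]
force: [0.3, 0.7, 0.2]
grip_width: 0.0838
clock: 30.45
position: [0.3853, 0.1495, 0.2452]
tool_rot: [-3.139, -0.005, -2.307]
force: [-0.3, -0.2, 0.0]
grip_width: 0.0854
['top', 'side'] [527.8 334.4] 46.5 err 1.163
['top'] [527.3 334.2] 48.1 err 0.616
['side'] [528.7 333.8] 45.3 err 0.547
```

View pics/side8.png

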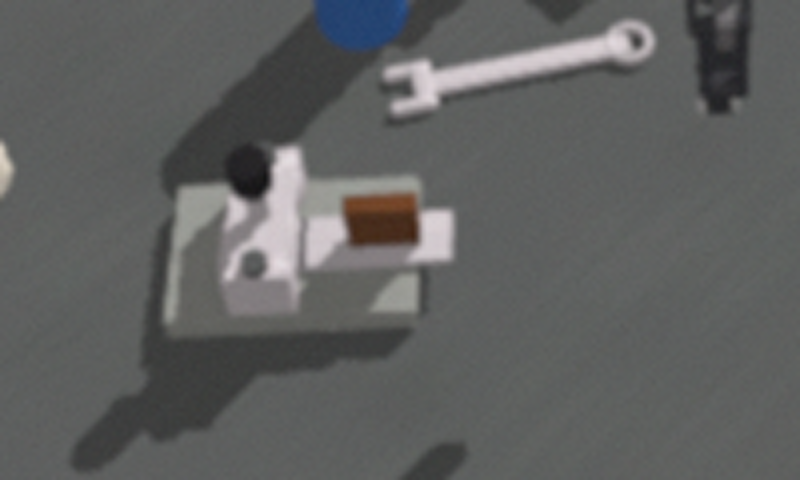

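View pics/top8.png

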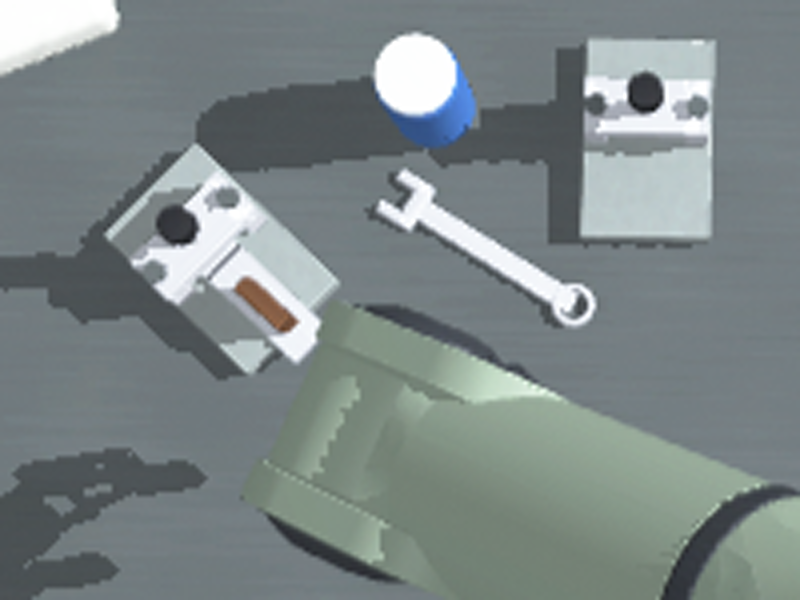

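```bash
cat >> h.py <<'E'
def brown(im,c,X,r=30):
    R,Gc,B=[im[:,:,i].astype(float) for i in range(3)]
    m=((R-B>30)&(R>Gc+15)).astype(float) if False else np.clip((R-B-15)/30.,0,1)
    u=proj(c,np.array([X]))[0]; yy,xx=np.mgrid[:420,:560]; m[np.hypot(xx-u[0],yy-u[1])>r]=0
    return m
GRIP=[box(-52,-8,-7,7,6,46)]
def gripfit(px,yaw,z,cams=('top','side')):
    a=np.deg2rad(yaw); X=[px[0]-.03*np.cos(a),px[1]-.03*np.sin(a),z+.03]; ms={}
    for c in cams: ms[c]=brown(bot.grab_frame(c),c,X)
    for sub in [ms]+[{c:ms[c]} for c in ms]:
        p,e=fit(GRIP,sub,[px[0],px[1],a],z); print('grip',list(sub),np.round(p[:2]*1000,1),round(np.rad2deg(p[2]),1),'err',round(e,3))
def gaxes(p,G,yaw):
    g=np.deg2rad(yaw); d=np.array(p)-G; return d@[np.cos(g),np.sin(g)],d@[-np.sin(g),np.cos(g)]
E
python3 - <<'E'
from h import *
gripfit((.5282,.3358),47.8,.02)
im0={c:cv2.imread(f'pics/{c}0.png')[:,:,::-1] for c in('top','side')}
bot.grab_frame=lambda c: im0[c]
print('initial'); gripfit((.376,.2145),-138.4,0); gripfit((.4177,-.2149),128.8,0)
E
```

```text
grip ['top', 'side'] [539.1 339.9] 48.1 err 1.551
grip ['top'] [534.2 339.2] 52.8 err 0.225
grip ['side'] [551.9 347.3] 59.8 err 0.282
initial
grip ['top', 'side'] [376.9 212.7] -135.9 err 0.549
grip ['top'] [377.6 212.7] -134.8 err 0.238
grip ['side'] [377.5 210.3] -135.3 err 0.285
grip ['top', 'side'] [ 420.8 -214. ] 121.4 err 0.846
grip ['top'] [ 419.2 -214. ] 124.3 err 0.37
grip ['side'] [ 423.7 -218. ] 120.1 err 0.446
```

```bash
cat >> h.py <<'E'
def fitocc(px,yaw,G,gyaw,q=0,cams=('top','side'),z=.02):
    a=np.deg2rad(yaw); X=[px[0]-.02*np.cos(a),px[1]-.02*np.sin(a),z+.01]; ms={};occ={}
    for c in cams:
        bot.grab_frame(c); m=pick({(c,'b'):bot.silhouettes(c,'blade1')},c,'b',X,22,100)
        if m is None: print('none',c); continue
        if m.sum()>1100: print('big',c,m.sum()); 
        ms[c]=m; occ[c]=render(c,GK(q)[1:],*G,np.deg2rad(gyaw))
    def r2(c,p): return np.clip(render(c,BLADE,*p,z=z)-occ[c],0,1)
    for sub in [ms]+([{c:ms[c]} for c in ms] if len(ms)>1 else []):
        f=lambda p:sum(np.abs(r2(c,p)-m).sum()/m.sum() for c,m in sub.items())
        p0=np.array([px[0],px[1],a])
        for s in(.006,.003):
            sim=np.array([p0,p0+[s,0,0],p0+[0,s,0],p0+[0,0,s*8]]); r=minimize(f,p0,method='Nelder-Mead',options=dict(initial_simplex=sim,xatol=1e-4,fatol=1e-4)); p0=r.x
        gx,lat=gaxes(p0[:2],np.array(G),gyaw)
        print(list(sub),np.round(p0[:2]*1000,1),'yaw err',round(np.rad2deg(p0[2])-gyaw,1),'gx,lat mm',round(gx*1000,1),round(lat*1000,1),'err',round(r.fun,3),[int(m.sum()) for m in sub.values()])
E
python3 - <<'E'
from h import *
fitocc((.5282,.3358),47.8,(.5556,.3652),47.8)
E
```

```text
none top
['side'] [555.5 348.9] yaw err 1.7 gx,lat mm -12.1 -10.9 err 0.148 [570]
```

```bash
cat >> h.py <<'E'
def overlay(name,c,pose,G,crop,k=5,z=.02,q=0,extra=()):
    im=bot.grab_frame(c); y0,y1,x0,x1=crop
    o=cv2.resize(im[y0:y1,x0:x1],None,fx=k,fy=k,interpolation=cv2.INTER_CUBIC).copy()
    def T(P): return np.round(((proj(c,P)-[x0,y0]+0.5)*k-0.5)*16).astype(int)
    E=[(i,j) for i in range(8) for j in range(i) if bin(i^j).count('1')==1]
    for bs,p,zz,col in((BLADE,pose,z,(255,0,0)),(GAUGE[:2],G,0,(0,255,0))):
        for b in bs:
            q_=T(tf(b,p[0],p[1],np.deg2rad(p[2]),zz))
            for i,j in E: cv2.line(o,q_[i].tolist(),q_[j].tolist(),col,1,cv2.LINE_AA,4)
    save(name,o)
E
python3 - <<'E'
from h import *
G=(.5556,.3652,47.8);a=np.deg2rad(47.8);p=(G[0]-.04*np.cos(a),G[1]-.04*np.sin(a),47.8)
overlay('ovs','side',p,G,(265,345,130,250),6)
overlay('ovt','top',p,G,(165,245,125,215),6)
E
```

```text
(no output)
```

View pics/ovs.png

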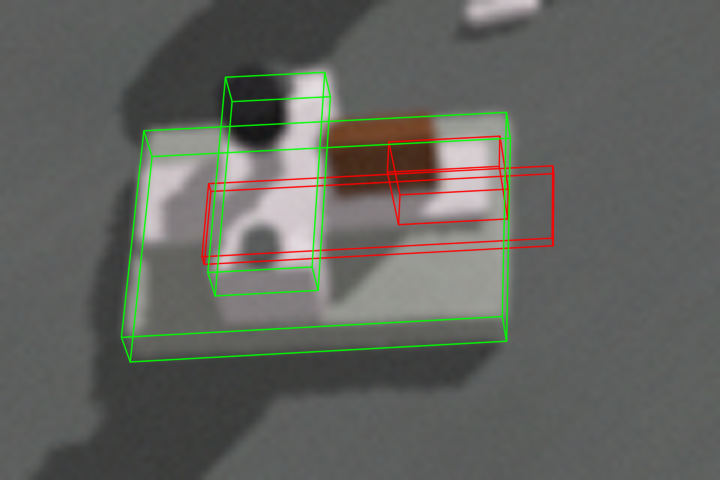

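View pics/ovt.png

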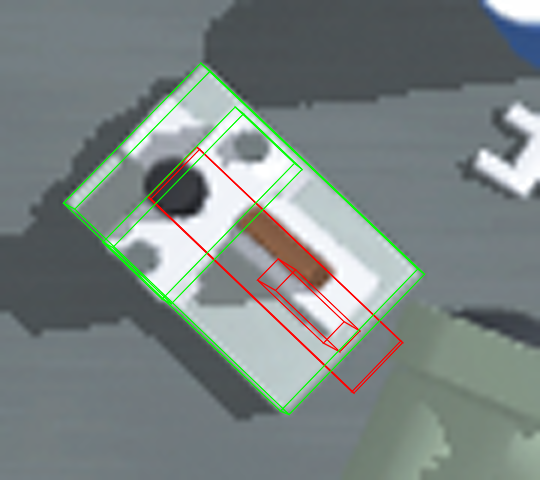

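Run:
```python
from h import *
fitocc((.5555,.3489),49.5,(.5556,.3652),47.8)
bot.grab_frame('top')
for d in bot.silhouettes('top','blade1'): print(d['conf'],d['box'],d['pixels'].sum())
p=(.5555,.3489,49.5);G=(.5556,.3652,47.8)
overlay('ovs2','side',p,G,(265,345,130,250),6)
overlay('ovt2','top',p,G,(165,245,125,215),6)
```

```text
['top', 'side'] [555.2 348.7] yaw err 2.9 gx,lat mm -12.5 -10.8 err 0.245 [406, 648]
['top'] [555.8 348.6] yaw err 3.0 gx,lat mm -12.2 -11.3 err 0.127 [406]
['side'] [555.  348.6] yaw err 2.8 gx,lat mm -12.7 -10.7 err 0.115 [648]
0.62 [358.1, 251.1, 39.9, 37.1] 557
0.61 [166.6, 198.6, 44.0, 37.8] 356
```

View pics/ovs2.png

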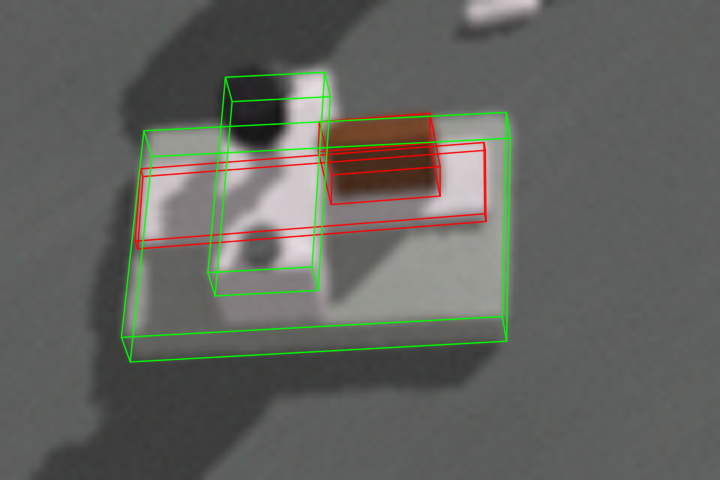

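View pics/ovt2.png

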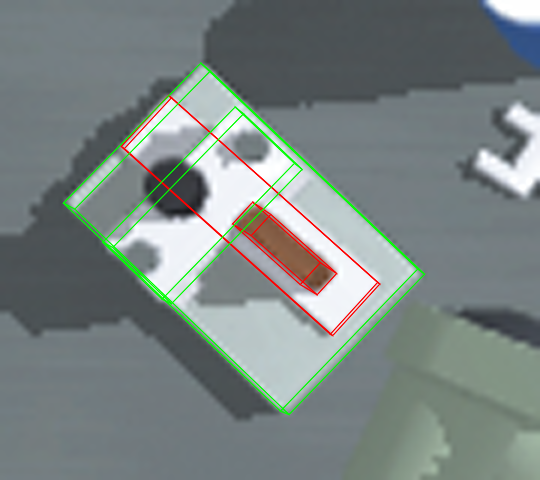

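```bash
python3 -m crank '{"travel":[[3,4,0],[6,8,0],[9,11,0],[13,15,0],[13,15,0],[13,15,0],[13,15,0],[13,15,0]],"rot":[[0,0,0.7],[0,0,1.4],[0,0,2.7],[0,0,2.7],[0,0,2.7],[0,0,2.7],[0,0,2.7],[0,0,2.7]]}' 1 30
python3 - <<'E'
from h import *
for i in range(4):bot.grab_frame('side')
fitocc((.5555,.3489),50.5,(.5556,.3652),47.8,cams=('side',))
o=bot.observe();print(o['position'],np.rad2deg(o['tool_rot']))
E
```

```text
clock: 32.35
position: [0.5175, 0.3034, 0.2459]
tool_rot: [-3.141, -0.001, -2.257]
force: [0.5, -0.3, 0.2]
grip_width: 0.0854
['side'] [557.  348.3] yaw err 1.2 gx,lat mm -11.6 -12.4 err 0.231 [525]
[0.5179385  0.30409176 0.24598824] [-1.79979026e+02  6.58823665e-03 -1.29335618e+02]
```

```bash
python3 -m crank '{"travel":[[0.65,0.84,-2],[0.65,0.84,-5],[0.65,0.84,-8],[0.65,0.84,-8],[0.65,0.84,-8]],"rot":[[0,0,0],[0,0,0],[0,0,0],[0,0,0],[0,0,0]]}' 1 30
python3 -m crank '{"travel":[[0,0,-1.5],[0,0,-3],[0,0,-4.5],[0,0,-5.6],[0,0,-5.6],[0,0,-5.6]],"rot":[[0,0,0],[0,0,0],[0,0,0],[0,0,0],[0,0,0],[0,0,0]]}' 1 30
python3 - <<'E'
from h import *
for i in range(3):bot.grab_frame('side')
o=bot.observe();print(o['position'],np.rad2deg(o['tool_rot']),o['force'])
save('side9',cv2.resize(bot.grab_frame('side')[240:360,110:310],None,fx=4,fy=4,interpolation=cv2.INTER_CUBIC))
E
```

```text
clock: 33.15
position: [0.5243, 0.3131, 0.1665]
tool_rot: [3.141, -0.0, -2.257]
force: [-0.4, -0.0, 0.9]
grip_width: 0.0857
clock: 33.75
position: [0.5243, 0.3131, 0.1098]
tool_rot: [3.141, -0.0, -2.257]
force: [-0.2, 0.1, 1.1]
grip_width: 0.0855
[0.52461692 0.31303663 0.11036594] [-1.79984785e+02  4.18639147e-02 -1.29319107e+02] [-0.09631426 -0.07267097 -0.21502388]
```

View pics/side9.png

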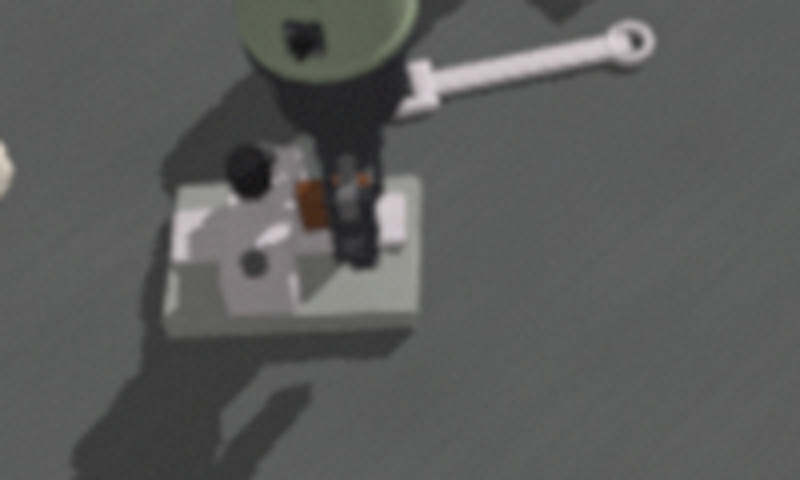

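Fingers straddle the block's rear part, as planned. Close.

```bash
python3 -m crank '{"travel":[[0,0,0],[0,0,0],[0,0,0],[0,0,0],[0,0,0],[0,0,0],[0,0,0],[0,0,0]],"rot":[[0,0,0],[0,0,0],[0,0,0],[0,0,0],[0,0,0],[0,0,0],[0,0,0],[0,0,0]]}' -1 60
python3 - <<'E'
from h import *
o=bot.observe();P=o['position'];print(P,np.rad2deg(o['tool_rot']),o['force']); print(gaxes(P[:2],np.array([.5552,.3662]),47.8))
E
```

```text
clock: 34.75
position: [0.5245, 0.3128, 0.1099]
tool_rot: [-3.141, 0.0, -2.257]
force: [-0.2, -1.1, 1.8]
grip_width: 0.0129
[0.52447995 0.31284976 0.10991793] [-1.79991365e+02  6.03054665e-03 -1.29319101e+02] [-0.19043893 -1.13137386  1.84168862]
(np.float64(-0.060157389929163856), np.float64(-0.013078904108597477))
```

```bash
python3 -m crank '{"travel":[[0,0,0.15],[-0.7,-0.3,0.15],[-1.4,-0.6,0.15],[-2.1,-0.9,0.15],[-2.84,-1.18,0.15],[-2.84,-1.18,0.15],[-2.84,-1.18,0.15]],"rot":[[0,0,0],[0,0,0],[0,0,0],[0,0,-1],[0,0,-2],[0,0,-2.85],[0,0,-2.85]]}'
python3 - <<'E'
from h import *
o=bot.observe();P=o['position'];print(P,np.rad2deg(o['tool_rot']),o['force']); print(gaxes(P[:2],np.array([.5552,.3662]),47.8))
p=(.5556-.04*.672,.3652-.04*.741,47.8)
overlay('ovs3','side',p,(.5556,.3652,47.8),(265,345,130,250),6)
E
```

```text
clock: 35.45
position: [0.4961, 0.301, 0.1115]
tool_rot: [-3.141, 0.0, -2.308]
force: [-0.1, 0.9, -2.3]
grip_width: 0.013
[0.49611737 0.3010364  0.11148436] [-1.79978287e+02  1.59557421e-02 -1.32213667e+02] [-0.05763741  0.90581718 -2.30837459]
(np.float64(-0.08796051494893777), np.float64(-3.0428413470354188e-06))
```

View pics/ovs3.png

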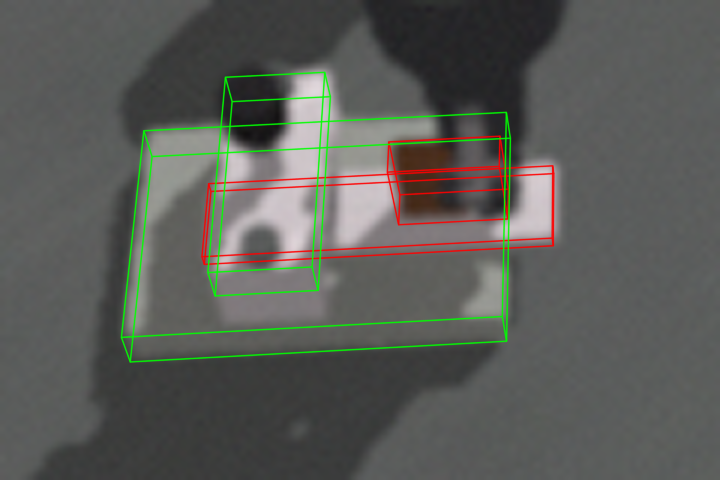

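```bash
python3 -m crank '{"travel":[[0,0,-0.1],[0,0,-0.17],[0,0,-0.17],[0,0,-0.17]],"rot":[[0,0,0],[0,0,0],[0,0,0],[0,0,0]]}'
cat >> h.py <<'E'
def cross(s,v,lo,hi):
    """level crossing halfway between mean values at both ends of window"""
    m=(s>=lo)&(s<=hi); s=s[m];v=v[m]; a=v[:3].mean();b=v[-3:].mean();h=(a+b)/2; w=(v-h)*np.sign(b-a); i=np.argmax(w>0); return s[i]*1000, a,b
E
python3 - <<'E'
from h import *
im=bot.grab_frame('side'); print(bot.observe()['force'])
g=np.deg2rad(47.8); d=np.array([np.cos(g),np.sin(g)]); l=np.array([-d[1],d[0]]); G=np.array([.5556,.3652])
for lat in(-40,-30,-25,25,30,40):
    s,v=edge('side',im,G+l*lat/1000,d,.020,-.115,-.07); print('bed',lat,cross(s,v,-.1,-.08))
for lat in(-12,-8,-4,0,4,8,12):
    s,v=edge('side',im,G+l*lat/1000,d,.026,-.13,-.07); print('rear',lat,cross(s,v,-.122,-.1))
for gx in (-108,-104,-102):
    s,v=edge('side',im,G+d*gx/1000,l,.026,-.04,.04); print('latedges',cross(s,v,-.03,-.005),cross(s,v,.005,.03))
for lat in(-40,-36,36,40):
    s,v=edge('side',im,G+l*lat/1000,d,.061,-.04,-.0); print('bar',lat,cross(s,v,-.03,-.012))
E
```

```text
clock: 35.9
position: [0.4962, 0.3011, 0.1099]
tool_rot: [-3.141, 0.0, -2.307]
force: [-1.1, -1.8, 6.4]
grip_width: 0.0127
[-1.02427619 -2.68221139  5.54063314]
bed -40 (np.float64(-98.49999999999999), np.float32(75.63634), np.float32(64.33539))
bed -30 (np.float64(-97.49999999999999), np.float32(89.159096), np.float32(75.19993))
bed -25 (np.float64(-97.99999999999999), np.float32(102.20526), np.float32(82.06854))
bed 25 (np.float64(-91.99999999999999), np.float32(87.559814), np.float32(110.213875))
bed 30 (np.float64(-92.49999999999999), np.float32(88.29635), np.float32(109.37064))
bed 40 (np.float64(-90.99999999999999), np.float32(89.53672), np.float32(143.1543))
rear -12 (np.float64(-111.49999999999999), np.float32(93.369255), np.float32(196.97655))
rear -8 (np.float64(-111.49999999999999), np.float32(92.01951), np.float32(197.97975))
rear -4 (np.float64(-111.49999999999999), np.float32(91.636925), np.float32(194.83954))
rear 0 (np.float64(-111.49999999999999), np.float32(91.993706), np.float32(192.11876))
rear 4 (np.float64(-111.49999999999999), np.float32(92.03198), np.float32(1
[... 328 characters left out ...]
p.float32(92.684906))
latedges (np.float64(-17.499999999999982), np.float32(93.63047), np.float32(205.79955)) (np.float64(18.50000000000005), np.float32(200.00285), np.float32(92.221794))
latedges (np.float64(-17.999999999999982), np.float32(91.650665), np.float32(203.31042)) (np.float64(18.50000000000005), np.float32(198.1717), np.float32(91.049614))
bar -40 (np.float64(-22.999999999999986), np.float32(93.32688), np.float32(202.27556))
bar -36 (np.float64(-22.999999999999986), np.float32(93.76675), np.float32(210.83977))
bar 36 (np.float64(-17.499999999999982), np.float32(147.10216), np.float32(209.33699))
bar 40 (np.float64(-16.49999999999998), np.float32(115.43435), np.float32(185.44537))
```

```bash
python3 -m crank '{"travel":[[0,0,0],[0,0,0],[0,0,0],[0,0,0],[0,0,0]],"rot":[[0,0,0],[0,0,0],[0,0,0],[0,0,0],[0,0,0]]}' 1 30
python3 -m crank '{"travel":[[0,0,3],[0,0,7],[0,0,10],[0,0,10]],"rot":[[0,0,0],[0,0,0],[0,0,0],[0,0,0]]}'
python3 - <<'E'
from h import *
for i in range(3):bot.grab_frame('side')
print(bot.observe()['position'],bot.observe()['force'])
p=(.5556-.04*.672,.3652-.04*.741,47.8)
overlay('ovs4','side',p,(.5556,.3652,47.8),(265,345,130,250),6)
E
```

```text
clock: 36.45
position: [0.496, 0.3011, 0.1096]
tool_rot: [3.142, -0.0, -2.307]
force: [0.5, -0.4, 0.1]
grip_width: 0.084
clock: 36.85
position: [0.4969, 0.3021, 0.2133]
tool_rot: [-3.14, 0.005, -2.307]
force: [-0.0, -0.5, -0.1]
grip_width: 0.0854
[0.49597631 0.30067827 0.20912451] [ 0.46186118 -0.81982682 -0.49883188]
```

View pics/ovs4.png

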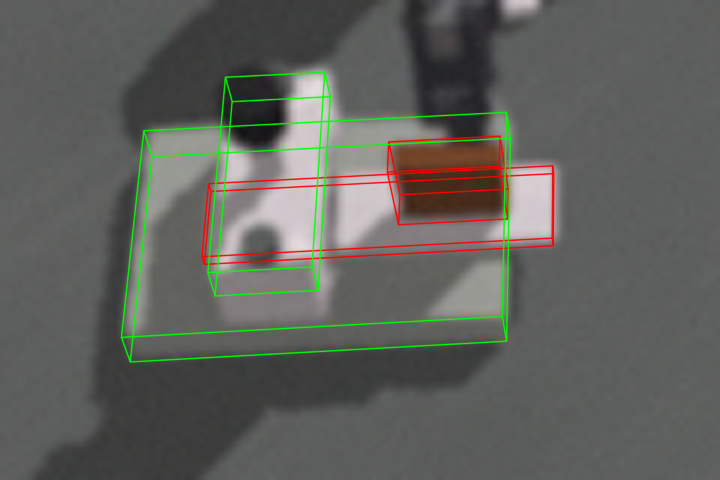

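```bash
python3 -m crank '{"travel":[[2,2.2,0],[4,4.4,0],[5.95,6.55,0],[5.95,6.55,0],[5.95,6.55,0],[5.95,6.55,0],[5.95,6.55,0],[5.95,6.55,0]],"rot":[[0,0,0],[0,0,0],[0,0,0],[0,0,0],[0,0,0],[0,0,0],[0,0,0],[0,0,0]]}' -1 30
python3 -m crank '{"travel":[[0,0,-0.5],[0,0,-1],[0,0,-1.6],[0,0,-1.6],[0,0,-1.6]],"rot":[[0,0,0],[0,0,0],[0,0,0],[0,0,0],[0,0,0]]}'
python3 - <<'E'
from h import *
for i in range(3):bot.grab_frame('side')
print(bot.observe()['position'],bot.observe()['force'],bot.observe()['grip_width'])
save('side10',cv2.resize(bot.grab_frame('side')[240:360,110:310],None,fx=4,fy=4,interpolation=cv2.INTER_CUBIC))
E
```

```text
clock: 37.85
position: [0.5555, 0.366, 0.2097]
tool_rot: [-3.141, -0.0, -2.307]
force: [-0.0, 0.3, -0.6]
grip_width: -0.0001
clock: 38.35
position: [0.5554, 0.3666, 0.1934]
tool_rot: [3.141, -0.0, -2.307]
force: [-0.3, 0.7, 0.3]
grip_width: 0.0001
[0.555541   0.36666987 0.19380304] [ 0.76689967 -0.3445439   0.15506115] -0.000317127119385461
```

View pics/side10.png

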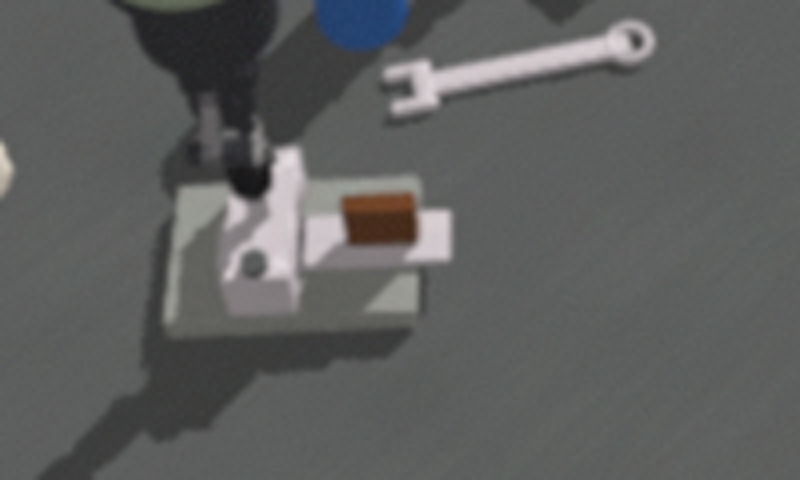

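```bash
for i in 1; do python3 -m crank '{"travel":[[0,0,-0.2],[0,0,-0.4],[0,0,-0.6],[0,0,-0.6],[0,0,-0.6]],"rot":[[0,0,0],[0,0,0],[0,0,0],[0,0,0],[0,0,0]]}'; done
python3 -m crank '{"travel":[[0,0,-0.1],[0,0,-0.2],[0,0,-0.3],[0,0,-0.4],[0,0,-0.4],[0,0,-0.4]],"rot":[[0,0,0],[0,0,0],[0,0,0],[0,0,0],[0,0,0],[0,0,0]]}'
python3 -m crank '{"travel":[[0,0,-0.1],[0,0,-0.2],[0,0,-0.3],[0,0,-0.3],[0,0,-0.3]],"rot":[[0,0,0],[0,0,0],[0,0,0],[0,0,0],[0,0,0]]}'
```

```text
clock: 39.05
position: [0.5555, 0.3665, 0.1875]
tool_rot: [3.142, -0.0, -2.307]
force: [-1.1, 0.1, -0.0]
grip_width: 0.0003
clock: 39.65
position: [0.5555, 0.3665, 0.1835]
tool_rot: [-3.142, -0.0, -2.307]
force: [-0.2, 0.4, 0.5]
grip_width: -0.0002
clock: 40.15
position: [0.5555, 0.3665, 0.1804]
tool_rot: [3.142, -0.0, -2.307]
force: [0.9, 0.7, -0.3]
grip_width: 0.0001
```

Run:
```python
from h import *
print(bot.observe()['position'],bot.observe()['force'])
save('side11',cv2.resize(bot.grab_frame('side')[250:350,130:250],None,fx=6,fy=6,interpolation=cv2.INTER_CUBIC))
```

```text
[0.55551589 0.36649482 0.18042369] [ 0.90861456  0.72165515 -0.26986138]
```

View pics/side11.png

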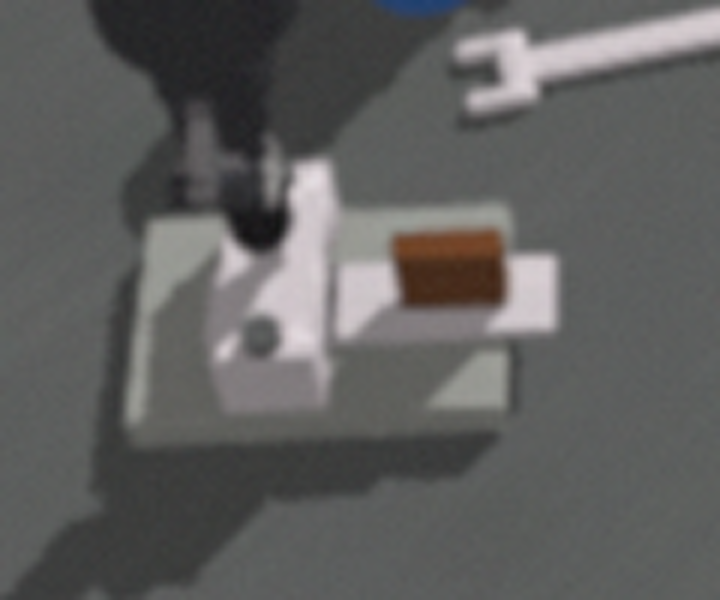

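Run:
```python
from h import *
for q in(0,4,9,12):
    p=proj('side',tf(cyl(13,92-q,116-q),.5556,.3652,0)); print(q,p.min(0).round(1),p.max(0).round(1))
im=bot.grab_frame('side')
def prof(im,n):
    g=im[:,:,:3].mean(2)[265:310,172].astype(int); print(n,g.tolist())
prof(cv2.imread('pics/side0.png'),'init'); prof(im,'now')
s8=cv2.imread('pics/side8.png'); s8=cv2.resize(s8,None,fx=.25,fy=.25,interpolation=cv2.INTER_AREA); print('s8',s8.mean(2)[25:70,62].astype(int).tolist())
s8=cv2.imread('pics/side10.png'); s8=cv2.resize(s8,None,fx=.25,fy=.25,interpolation=cv2.INTER_AREA); print('s10',s8.mean(2)[25:70,62].astype(int).tolist())
```

```text
0 [165.  275.4] [177.8 290.5]
4 [165.3 276.3] [178.1 291.5]
9 [165.7 277.5] [178.4 292.6]
12 [165.9 278.2] [178.5 293.3]
init [58, 60, 60, 62, 61, 61, 61, 59, 61, 60, 63, 82, 117, 127, 80, 39, 36, 38, 38, 38, 39, 34, 34, 29, 26, 24, 43, 85, 122, 131, 129, 128, 133, 137, 143, 153, 156, 131, 100, 92, 91, 91, 83, 77, 97]
now [40, 37, 41, 35, 36, 40, 39, 38, 39, 40, 41, 50, 58, 56, 53, 54, 54, 48, 43, 34, 32, 25, 26, 26, 25, 26, 60, 106, 134, 134, 127, 128, 130, 140, 153, 171, 171, 148, 108, 94, 91, 90, 85, 79, 98]
s8 [62, 62, 61, 61, 60, 61, 61, 63, 62, 62, 55, 46, 39, 38, 38, 38, 38, 37, 36, 32, 29, 26, 24, 33, 61, 102, 134, 143, 142, 135, 128, 129, 132, 143, 159, 183, 188, 158, 111, 91, 91, 91, 85, 81, 98]
s10 [41, 40, 42, 48, 54, 50, 46, 54, 72, 81, 75, 71, 72, 68, 61, 54, 44, 33, 28, 26, 26, 26, 25, 33, 60, 102, 133, 142, 141, 133, 127, 129, 134, 141, 157, 181, 185, 156, 112, 91, 90, 91, 86, 81, 98]
```

```bash
python3 -m crank '{"travel":[[0,0,-0.1],[0,0,-0.2],[0,0,-0.3]],"rot":[[0,0,0],[0,0,0],[0,0,0]]}'
python3 -m crank '{"travel":[[0,0,-0.05],[0,0,-0.1],[0,0,-0.1]],"rot":[[0,0,0],[0,0,0],[0,0,0]]}'
python3 - <<'E'
from h import *
im=bot.grab_frame('side');print(bot.observe()['position'],bot.observe()['force'])
g=im.mean(2)[265:310,172].astype(int); print(g.tolist())
E
```

```text
clock: 40.55
position: [0.5555, 0.3665, 0.1777]
tool_rot: [-3.141, 0.0, -2.307]
force: [-0.6, -1.8, 5.5]
grip_width: 0.0001
clock: 40.85
position: [0.5555, 0.3666, 0.1766]
tool_rot: [-3.142, 0.0, -2.307]
force: [-1.4, -0.6, 3.8]
grip_width: 0.0002
[0.55553221 0.36653347 0.1766311 ] [-0.47307787 -1.46906729  4.64582398]
[40, 37, 37, 39, 40, 40, 39, 39, 38, 37, 36, 40, 48, 55, 55, 53, 51, 50, 49, 42, 35, 31, 26, 30, 28, 25, 37, 82, 114, 128, 129, 126, 132, 138, 139, 140, 136, 124, 101, 91, 91, 92, 85, 78, 98]
```

```bash
python3 -m crank '{"travel":[[0,0,-0.05],[0,0,-0.08],[0,0,-0.08],[0,0,-0.08]],"rot":[[0,0,0],[0,0,0],[0,0,0],[0,0,0]]}'
python3 -m crank '{"travel":[[0,0,1],[0,0,3],[0,0,5],[0,0,5]],"rot":[[0,0,0],[0,0,0],[0,0,0],[0,0,0]]}'
python3 - <<'E'
from h import *
p=(.5556-.04*.672,.3652-.04*.741,47.8)
overlay('ovs5','side',p,(.5556,.3652,47.8),(265,345,130,250),6)
E
```

```text
clock: 41.3
position: [0.5555, 0.3666, 0.1759]
tool_rot: [-3.142, 0.0, -2.307]
force: [-0.9, -1.6, 5.8]
grip_width: -0.0001
clock: 41.7
position: [0.5562, 0.3676, 0.2302]
tool_rot: [-3.141, 0.005, -2.307]
force: [-0.5, 0.0, 0.1]
grip_width: -0.0002
```

View pics/ovs5.png

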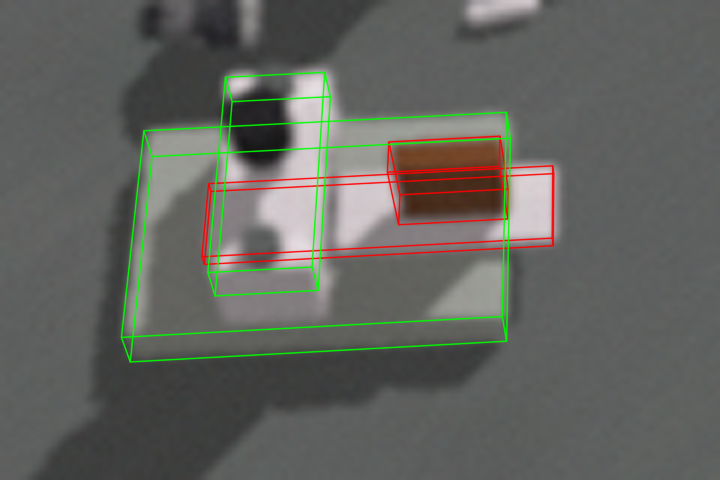

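```bash
python3 -m crank '{"travel":[[-1,-4,0],[-2,-8,0],[-3,-12,0],[-4,-16,0],[-4.5,-20,0],[-5,-24,0],[-5.5,-28,0],[-6,-30,0]],"rot":[[0,0,-5],[0,0,-12],[0,0,-19],[0,0,-26],[0,0,-33],[0,0,-40],[0,0,-45],[0,0,-50]]}' 1
python3 -m crank '{"travel":[[-1,-4,0],[-2,-8,0],[-3,-12,0],[-4,-16,0],[-4.5,-20,0],[-5,-24,0],[-5.5,-28,0],[-5.5,-28,0]],"rot":[[0,0,-6],[0,0,-12],[0,0,-19],[0,0,-26],[0,0,-33],[0,0,-40],[0,0,-45],[0,0,-49]]}' 1
python3 - <<'E'
from h import *
for i in range(4):bot.grab_frame('side')
o=bot.observe();print(o['position'],np.rad2deg(o['tool_rot']),o['qpos'])
save('top12',bot.grab_frame('top'));save('side12',bot.grab_frame('side'))
blade((.4177,-.2149),128.8)
E
```

```text
clock: 42.55
position: [0.4952, 0.0631, 0.226]
tool_rot: [-3.14, -0.0, 3.097]
force: [0.7, -0.2, -0.2]
grip_width: 0.0856
clock: 43.35
position: [0.4393, -0.2184, 0.2259]
tool_rot: [-3.14, 0.001, 2.238]
force: [0.3, 1.4, -0.0]
grip_width: 0.0851
[ 0.44074286 -0.21272623  0.2261241 ] [1.79987124e+02 1.33554148e-02 1.29021982e+02] [ 0.84823347  0.49192869 -0.67981008  1.99944314  0.42917292  0.79445448
  0.60004617]
['top', 'side'] [ 417.3 -214.6] 128.8 err 0.916
['top'] [ 416.2 -213.2] 128.5 err 0.814
['side'] [ 417.2 -214.8] 128.2 err 0.097
```

View pics/top12.png

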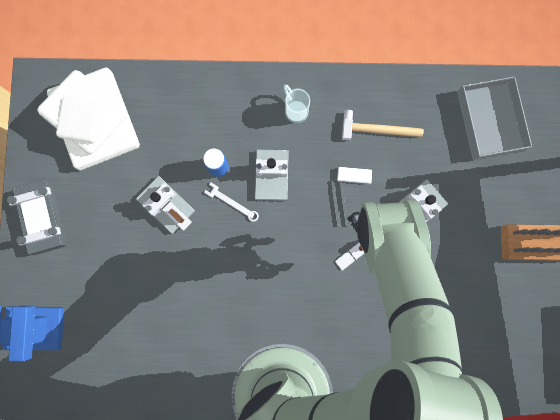

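View pics/side12.png

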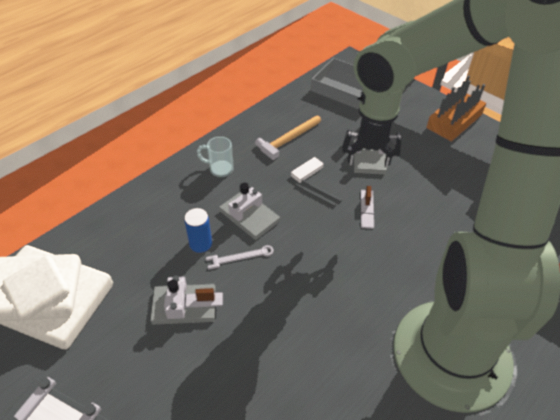

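```bash
python3 -m crank '{"travel":[[-0.44,-2.56,-2],[-0.44,-2.56,-5],[-0.44,-2.56,-7],[-0.44,-2.56,-7],[-0.44,-2.56,-7]],"rot":[[0,0,-0.3],[0,0,-0.3],[0,0,-0.3],[0,0,-0.3],[0,0,-0.3]]}' 1 30
python3 - <<'E'
from h import *
for i in range(4):bot.grab_frame('side')
o=bot.observe();print(o['position'],np.rad2deg(o['tool_rot']))
save('side13',cv2.resize(bot.grab_frame('side')[120:270,300:450],None,fx=4,fy=4,interpolation=cv2.INTER_CUBIC))
E
```

```text
clock: 44.35
position: [0.4364, -0.2387, 0.1562]
tool_rot: [3.141, -0.0, 2.244]
force: [0.1, -1.2, -0.6]
grip_width: 0.0854
[ 0.43653184 -0.23922948  0.1568234 ] [1.79972663e+02 8.74477043e-02 1.28535130e+02]
```

View pics/side13.png

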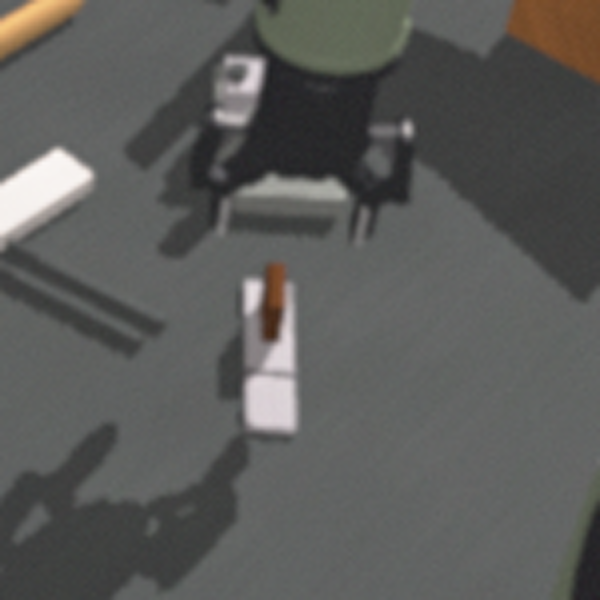

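```bash
python3 -m crank '{"travel":[[0,0.06,-3],[0,0.06,-5.5],[0,0.06,-7.1],[0,0.06,-7.1],[0,0.06,-7.1],[0,0.06,-7.1]],"rot":[[0,0,0],[0,0,0],[0,0,0],[0,0,0],[0,0,0],[0,0,0]]}' 1 30
python3 -m crank '{"travel":[[0,0,0],[0,0,0],[0,0,0],[0,0,0],[0,0,0],[0,0,0],[0,0,0],[0,0,0]],"rot":[[0,0,0],[0,0,0],[0,0,0],[0,0,0],[0,0,0],[0,0,0],[0,0,0],[0,0,0]]}' -1 60
python3 - <<'E'
from h import *
o=bot.observe();print(o['position'],np.rad2deg(o['tool_rot']),o['force'])
save('side14',cv2.resize(bot.grab_frame('side')[120:270,300:450],None,fx=4,fy=4,interpolation=cv2.INTER_CUBIC))
E
```

```text
clock: 45.2
position: [0.4366, -0.2387, 0.0859]
tool_rot: [3.141, 0.001, 2.243]
force: [-0.8, 0.3, 0.4]
grip_width: 0.0856
clock: 46.0
position: [0.4362, -0.2385, 0.085]
tool_rot: [-3.141, 0.0, 2.243]
force: [-1.6, -0.3, 5.1]
grip_width: 0.0137
[ 0.43616873 -0.23847386  0.08499286] [-1.79994548e+02  1.16543071e-02  1.28530638e+02] [-1.59811846 -0.3419499   5.06087154]
```

View pics/side14.png

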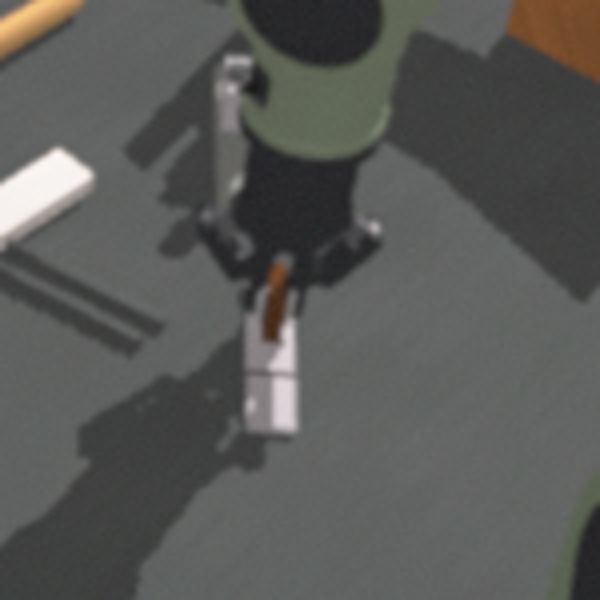

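```bash
python3 -m crank '{"travel":[[0,0,0.7],[0,0,1.5],[0,0,1.5],[0,0,1.5]],"rot":[[0,0,0],[0,0,0],[0,0,0],[0,0,0]]}'
python3 -m crank '{"travel":[[0,0,0],[0,0,0],[0,0,0],[0,0,0],[0,0,0],[0,0,0],[0,0,0],[0,0,0]],"rot":[[0,0,-5],[0,0,-13],[0,0,-21],[0,0,-29],[0,0,-37],[0,0,-45],[0,0,-53],[0,0,-60]]}'
python3 -m crank '{"travel":[[0,0,0],[0,0,0],[0,0,0],[0,0,0],[0,0,0],[0,0,0],[0,0,0],[0,0,0]],"rot":[[0,0,-8],[0,0,-16],[0,0,-24],[0,0,-32],[0,0,-40],[0,0,-48],[0,0,-56],[0,0,-60]]}'
python3 -m crank '{"travel":[[0,0,0],[0,0,0],[0,0,0],[0,0,0],[0,0,0],[0,0,0],[0,0,0],[0,0,0]],"rot":[[0,0,-8],[0,0,-16],[0,0,-24],[0,0,-32],[0,0,-40],[0,0,-48],[0,0,-56],[0,0,-58.3]]}'
python3 - <<'E'
from h import *
for i in range(4): bot.grab_frame('side')
o=bot.observe(); print(o['position'],np.rad2deg(o['tool_rot']),o['qpos'],o['grip_width'],o['force'])
save('side15',cv2.resize(bot.grab_frame('side')[90:270,280:460],None,fx=3,fy=3,interpolation=cv2.INTER_CUBIC))
E
```

```text
clock: 46.45
position: [0.4361, -0.2387, 0.1001]
tool_rot: [3.141, 0.001, 2.243]
force: [0.9, -0.7, -2.2]
grip_width: 0.0136
clock: 47.25
position: [0.436, -0.2384, 0.0997]
tool_rot: [-3.141, 0.0, 1.191]
force: [-0.4, 0.0, -2.2]
grip_width: 0.0132
clock: 48.05
position: [0.4361, -0.2383, 0.0996]
tool_rot: [-3.142, 0.0, 0.144]
force: [0.1, 0.1, -0.9]
grip_width: 0.0131
clock: 48.85
position: [0.4361, -0.2383, 0.0996]
tool_rot: [3.141, 0.0, -0.872]
force: [-0.2, -0.4, -2.7]
grip_width: 0.0133
[ 0.43609322 -0.23838491  0.09972746] [ 1.79994730e+02  9.69870712e-03 -4.95688080e+01] [ 0.19207704  0.68098998  0.25538374  2.07834064 -0.39345378  0.42774316
 -1.68255784] 0.013136559577383787 [ 0.40650973  0.11600904 -2.29127371]
```

View pics/side15.png

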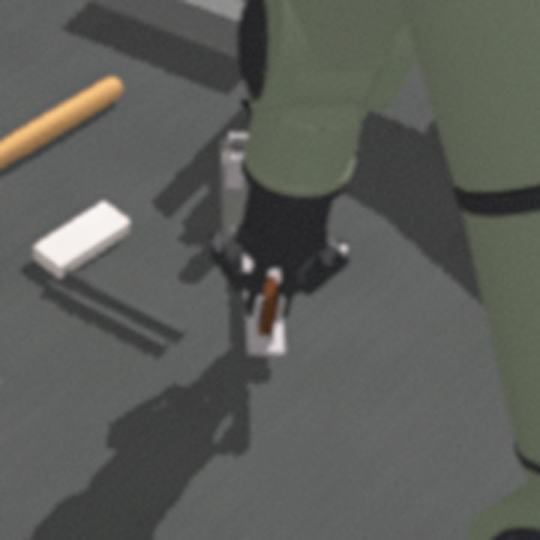

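```bash
python3 -m crank '{"travel":[[-0.5,-0.4,0.5],[-0.96,-0.81,0.95],[-0.96,-0.81,0.95],[-0.96,-0.81,0.95]],"rot":[[0,0,-0.2],[0,0,-0.2],[0,0,-0.2],[0,0,-0.2]]}'
python3 -m crank '{"travel":[[1,-1.2,0],[2,-2.4,0],[3.2,-3.8,0],[4.28,-5.07,0],[4.28,-5.07,0],[4.28,-5.07,0]],"rot":[[0,0,0],[0,0,0],[0,0,0],[0,0,0],[0,0,0],[0,0,0]]}'
python3 - <<'E'
from h import *
for i in range(4): bot.grab_frame('side')
o=bot.observe(); P=o['position'];print(P,np.rad2deg(o['tool_rot']),o['grip_width'],o['force'])
print(gaxes(P[:2],np.array([.5596,-.4042]),-49.8))
G=(.560,-.4047,-49.8);a=np.deg2rad(-49.8);p=(G[0]-.11*np.cos(a),G[1]-.11*np.sin(a),-49.8)
overlay('ovs16','side',p,G,(110,220,320,420),6,z=.024)
overlay('ovt16','top',p,G,(160,260,370,470),6,z=.024)
E
```

```text
clock: 49.5
position: [0.4265, -0.2468, 0.1096]
tool_rot: [-3.141, -0.0, -0.872]
force: [0.5, 0.8, -1.5]
grip_width: 0.0132
clock: 50.1
position: [0.4691, -0.297, 0.109]
tool_rot: [3.141, 0.001, -0.872]
force: [-1.2, 0.5, -2.3]
grip_width: 0.0131
[ 0.46908012 -0.29675255  0.10929283] [-1.79996508e+02  2.64626646e-02 -4.99423870e+01] 0.013127574620208039 [ 0.9250927  -0.79968218 -1.65099767]
(np.float64(-0.14049469332793768), np.float64(0.00021405713221829548))
```

View pics/ovs16.png

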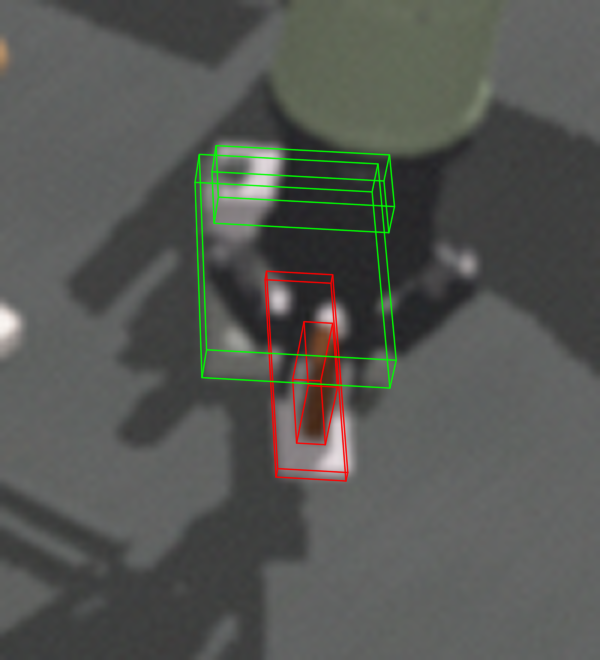

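View pics/ovt16.png

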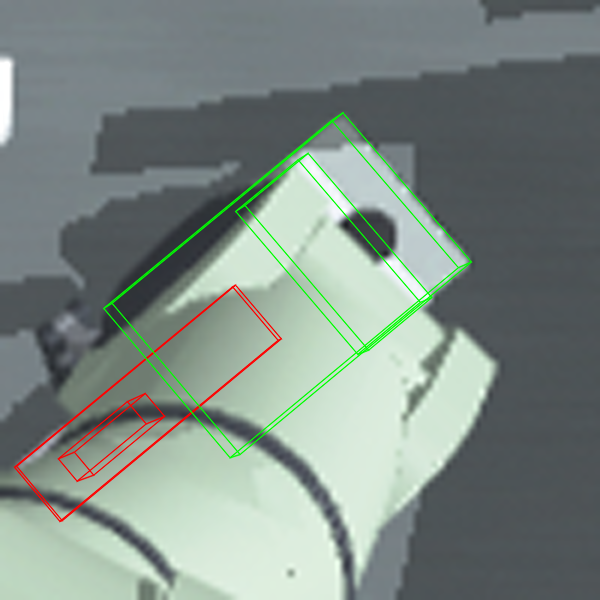

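```bash
python3 -m crank '{"travel":[[0,0,-0.15],[0,0,-0.32],[0,0,-0.32],[0,0,-0.32]],"rot":[[0,0,0],[0,0,0],[0,0,0],[0,0,0]]}'
python3 -m crank '{"travel":[[0.7,-0.83,0],[1.3,-1.54,0],[2.0,-2.37,0],[2.6,-3.08,0],[2.6,-3.08,0],[2.6,-3.08,0]],"rot":[[0,0,0],[0,0,0],[0,0,0],[0,0,0],[0,0,0],[0,0,0]]}'
python3 - <<'E'
from h import *
for i in range(4): bot.grab_frame('side')
o=bot.observe(); P=o['position'];print(P,np.rad2deg(o['tool_rot']),o['grip_width'],o['force'])
print(gaxes(P[:2],np.array([.5596,-.4042]),-49.8))
E
```

```text
clock: 50.8
position: [0.4693, -0.2972, 0.106]
tool_rot: [3.142, 0.0, -0.872]
force: [0.1, -0.1, -2.1]
grip_width: 0.0131
clock: 51.4
position: [0.4951, -0.3281, 0.1059]
tool_rot: [3.141, 0.0, -0.872]
force: [-0.3, 0.6, -2.1]
grip_width: 0.0131
[ 0.49517474 -0.32773742  0.10610925] [-1.79997594e+02  1.85417737e-02 -4.99540638e+01] 0.013048673688784939 [ 0.35359343  0.6922489  -2.62570697]
(np.float64(-0.09998559003849894), np.float64(0.0001456042046840758))
```

```bash
python3 -m crank '{"travel":[[0.5,-0.6,0],[1,-1.18,0],[1.5,-1.77,0],[1.94,-2.3,0],[1.94,-2.3,0],[1.94,-2.3,-0.08],[1.94,-2.3,-0.08],[1.94,-2.3,-0.08]],"rot":[[0,0,0],[0,0,0],[0,0,0],[0,0,0],[0,0,0],[0,0,0],[0,0,0],[0,0,0]]}'
python3 - <<'E'
from h import *
for i in range(4): bot.grab_frame('side')
o=bot.observe(); P=o['position'];print(P,np.rad2deg(o['tool_rot']),o['grip_width'],o['force'])
print(gaxes(P[:2],np.array([.5596,-.4042]),-49.8))
G=(.560,-.4047,-49.8);a=np.deg2rad(-49.8);p=(G[0]-.04*np.cos(a),G[1]-.04*np.sin(a),-49.8)
overlay('ovs17','side',p,G,(110,200,320,420),6,z=.02)
E
```

```text
clock: 52.4
position: [0.5146, -0.3508, 0.1053]
tool_rot: [-3.142, 0.0, -0.872]
force: [-0.2, 0.2, -2.1]
grip_width: 0.0132
[ 0.51466442 -0.35094717  0.10532924] [-1.79997879e+02  7.13869274e-03 -4.99622752e+01] 0.013472373692149814 [-0.41954626 -0.45366885 -2.10881402]
(np.float64(-0.06967831415712213), np.float64(5.0833210198317214e-05))
```

View pics/ovs17.png

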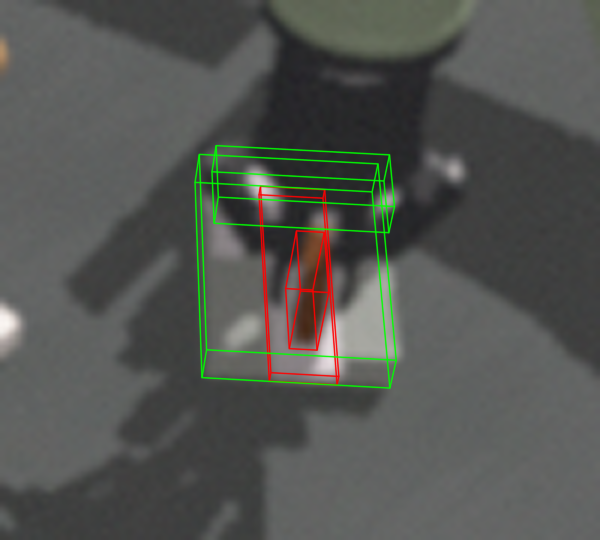

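```bash
python3 -m crank '{"travel":[[0,0,-0.04],[0,0,-0.04]],"rot":[[0,0,0],[0,0,0]]}'
python3 -m crank '{"travel":[[0,0,0],[0,0,0],[0,0,0],[0,0,0],[0,0,0]],"rot":[[0,0,0],[0,0,0],[0,0,0],[0,0,0],[0,0,0]]}' 1 30
python3 -m crank '{"travel":[[0,0,3],[0,0,7],[0,0,10],[-3,4,12],[-6,7,12],[-6,7,12]],"rot":[[0,0,0],[0,0,0],[0,0,0],[0,0,0],[0,0,0],[0,0,0]]}'
python3 - <<'E'
from h import *
o=bot.observe(); print(o['position'])
G=(.560,-.4047,-49.8);a=np.deg2rad(-49.8);p=(G[0]-.04*np.cos(a),G[1]-.04*np.sin(a),-49.8)
overlay('ovs18','side',p,G,(110,200,320,420),6,z=.02)
overlay('ovt18','top',p,G,(160,260,370,470),6,z=.02)
E
```

```text
clock: 52.85
position: [0.5147, -0.351, 0.105]
tool_rot: [-3.141, 0.0, -0.872]
force: [-0.7, 1.1, 2.2]
grip_width: 0.0133
clock: 53.35
position: [0.5147, -0.3511, 0.1049]
tool_rot: [3.142, -0.0, -0.872]
force: [0.5, -1.1, -0.7]
grip_width: 0.0842
clock: 53.95
position: [0.4512, -0.2775, 0.2252]
tool_rot: [-3.141, 0.004, -0.871]
force: [0.3, -0.7, 0.0]
grip_width: 0.0856
[ 0.45124921 -0.27753607  0.2251614 ]
```

View pics/ovs18.png

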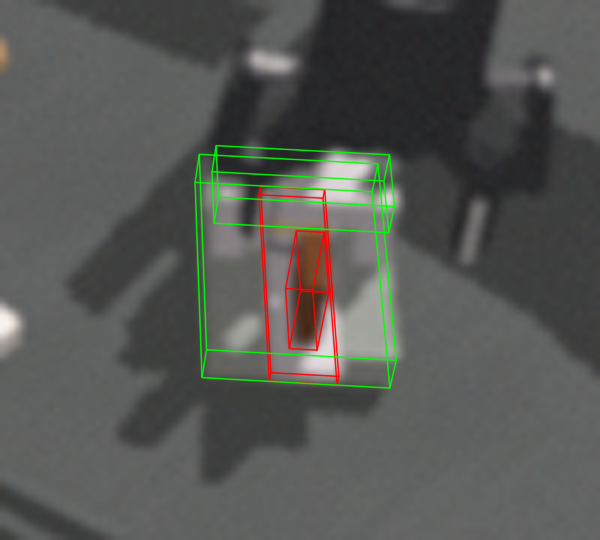

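View pics/ovt18.png

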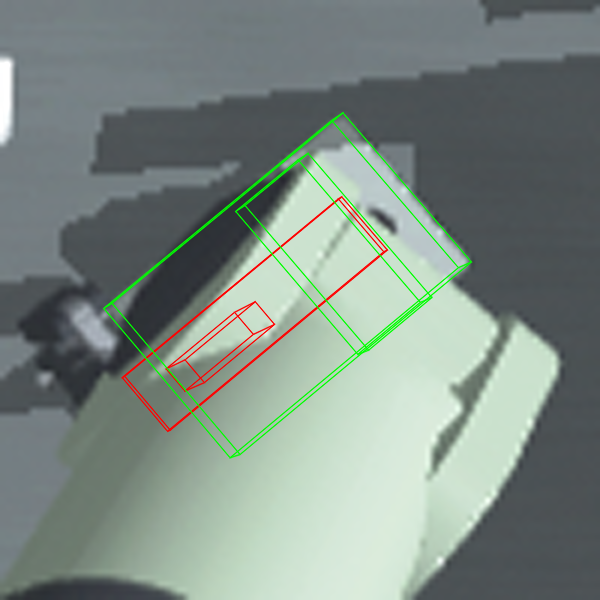

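```bash
python3 -m crank '{"travel":[[0,4,0],[0,8,0],[0,12,0],[0,16,0],[0,20,0],[0,24,0],[0,27,0],[0,27,0]],"rot":[[0,0,0],[0,0,0],[0,0,0],[0,0,0],[0,0,0],[0,0,0],[0,0,0],[0,0,0]]}'
python3 - <<'E'
from h import *
G=(.560,-.4047,-49.8);a=np.deg2rad(-49.8);p=(G[0]-.04*np.cos(a),G[1]-.04*np.sin(a),-49.8)
overlay('ovs19','side',p,G,(110,200,320,420),6,z=.02)
overlay('ovt19','top',p,G,(160,260,370,470),6,z=.02)
fitocc(p[:2],-49.8,G[:2],-49.8)
E
```

```text
clock: 54.85
position: [0.4559, -0.0076, 0.2247]
tool_rot: [-3.141, 0.0, -0.867]
force: [0.0, -0.0, -0.9]
grip_width: 0.0852
['top', 'side'] [ 536.4 -375.1] yaw err 0.2 gx,lat mm -37.8 1.1 err 1.299 [384, 1053]
['top'] [ 536.  -375.4] yaw err -0.2 gx,lat mm -37.9 0.6 err 0.075 [384]
['side'] [ 561.5 -354.5] yaw err -1.0 gx,lat mm -37.4 33.6 err 0.768 [1053]
```

View pics/ovs19.png

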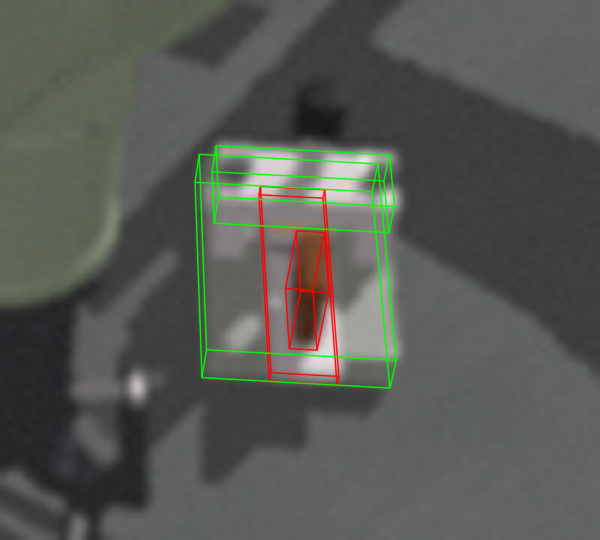

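View pics/ovt19.png

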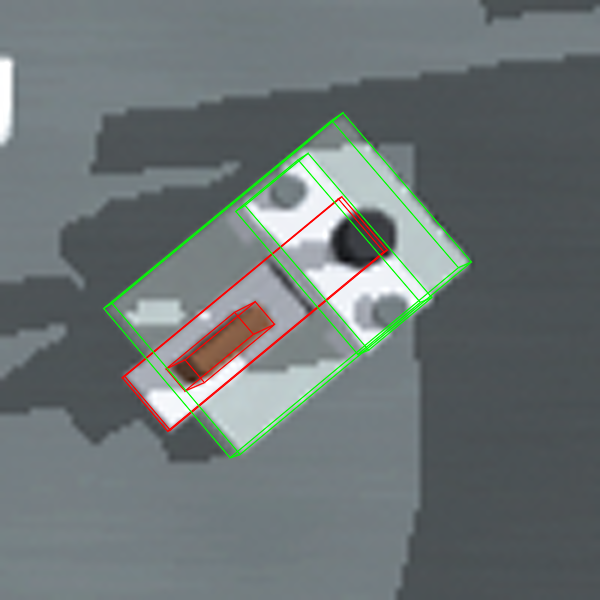

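Run:
```python
from h import *
g=np.deg2rad(-49.8); d=np.array([np.cos(g),np.sin(g)]); l=np.array([-d[1],d[0]]); G=np.array([.560,-.4047])
def dump(t,s,v,st=4): print(t,' '.join(f'{a*1000:.0f}:{b:.0f}' for a,b in zip(s[::st],v[::st])))
for c in('top','side'):
    im=bot.grab_frame(c)
    for lat in(-14,-11,11,14):
        s,v=edge(c,im,G+l*lat/1000,d,.026,-.13,-.01); dump(f'{c} axis {lat}',s,v)
    for lat in(-40,-30,30,40):
        s,v=edge(c,im,G+l*lat/1000,d,.020,-.11,-.07); dump(f'{c} bed {lat}',s,v)
    for gx in(-104,-98):
        s,v=edge(c,im,G+d*gx/1000,l,.026,-.035,.035); dump(f'{c} lat@{gx}',s,v)
    for gx in(-80,-65,-45):
        s,v=edge(c,im,G+d*gx/1000,l,.020,-.06,.06); dump(f'{c} bedlat@{gx}',s,v)
```

```text
top axis -14 -130:124 -128:124 -126:124 -124:124 -122:124 -120:122 -118:110 -116:91 -114:84 -112:99 -110:141 -108:196 -106:228 -104:233 -102:239 -100:238 -98:242 -96:243 -94:241 -92:244 -90:242 -88:245 -86:243 -84:243 -82:243 -80:241 -78:242 -76:241 -74:244 -72:243 -70:244 -68:244 -66:242 -64:237 -62:226 -60:197 -58:175 -56:170 -54:171 -52:171 -50:172 -48:171 -46:172 -44:171 -42:169 -40:167 -38:168 -36:169 -34:169 -32:171 -30:170 -28:171 -26:170 -24:166 -22:152 -20:115 -18:103 -16:127 -14:151 -12:158
top axis -11 -130:125 -128:125 -126:125 -124:124 -122:124 -120:120 -118:106 -116:89 -114:83 -112:103 -110:145 -108:200 -106:237 -104:245 -102:247 -100:247 -98:247 -96:248 -94:247 -92:246 -90:248 -88:242 -86:242 -84:233 -82:229 -80:230 -78:211 -76:212 -74:208 -72:218 -70:216 -68:214 -66:216 -64:209 -62:198 -60:171 -58:151 -56:148 -54:151 -52:153 -50:155 -48:157 -46:155 -44:156 -42:157 -40:151 -38:155 -36:163 -34:172 -32:173 -30:173 -28:172 -26:172 -24:171 -22:153 -20:124 -18:112 -16:132 -14:150 -12:157
top axis 11 -130:82 -128:82 -126:82 -124:81 -122:81 -120:80 -118:81 -116:82 -114:84 -11
[... 7193 characters left out ...]
-24:164 -22:174 -20:187 -18:197 -16:192 -14:167 -12:132 -10:91 -8:63 -6:52 -4:48 -2:51 0:59 2:77 4:96 6:114 8:126 10:129 12:126 14:120 16:115 18:116 20:123 22:131 24:136 26:134 28:128 30:118 32:109 34:103 36:99 38:97 40:96 42:95 44:93 46:89 48:81 50:74 52:68 54:64 56:63 58:62
side bedlat@-45 -60:98 -58:98 -56:97 -54:100 -52:110 -50:123 -48:141 -46:154 -44:160 -42:163 -40:163 -38:161 -36:154 -34:146 -32:133 -30:117 -28:108 -26:102 -24:101 -22:104 -20:105 -18:100 -16:90 -14:74 -12:60 -10:54 -8:52 -6:52 -4:50 -2:52 0:60 2:79 4:103 6:119 8:131 10:135 12:133 14:124 16:112 18:104 20:98 22:97 24:96 26:96 28:95 30:96 32:96 34:96 36:96 38:96 40:96 42:95 44:92 46:88 48:80 50:72 52:67 54:63 56:63 58:62
```

```bash
python3 -m crank '{"travel":[[1,-4,0],[2.2,-8.5,0],[3.5,-13,0],[4.7,-17.5,0],[6,-22,0],[7.2,-26.5,0],[8.4,-31,0],[9,-34,0]],"rot":[[0,0,0],[0,0,0],[0,0,0],[0,0,0],[0,0,0],[0,0,0],[0,0,0],[0,0,0]]}' -1
python3 - <<'E'
from h import *
for i in range(5): bot.grab_frame('side')
print(bot.observe()['position'],bot.observe()['grip_width'])
E
```

```text
clock: 56.05
position: [0.5443, -0.3549, 0.2248]
tool_rot: [3.141, -0.001, -0.875]
force: [-0.6, 1.1, 0.5]
grip_width: 0.0001
[ 0.54440723 -0.3508148   0.22455683] -0.0002346733232181092
```

```bash
python3 -m crank '{"travel":[[1.52,-3,0],[1.52,-5.34,0],[1.52,-5.34,-1.5],[1.52,-5.34,-2.8],[1.52,-5.34,-2.8],[1.52,-5.34,-2.8]],"rot":[[0,0,0],[0,0,0],[0,0,0],[0,0,0],[0,0,0],[0,0,0]]}'
python3 - <<'E'
from h import *
for i in range(4): bot.grab_frame('side')
print(bot.observe()['position'],bot.observe()['force'])
save('side20',cv2.resize(bot.grab_frame('side')[100:200,320:420],None,fx=6,fy=6,interpolation=cv2.INTER_CUBIC))
E
```

```text
clock: 56.9
position: [0.5602, -0.4032, 0.1967]
tool_rot: [-3.141, 0.001, -0.871]
force: [0.0, 0.0, -0.1]
grip_width: 0.0
[ 0.5602205  -0.40422357  0.19755418] [ 0.74306488 -0.02801168  0.76765381]
```

View pics/side20.png

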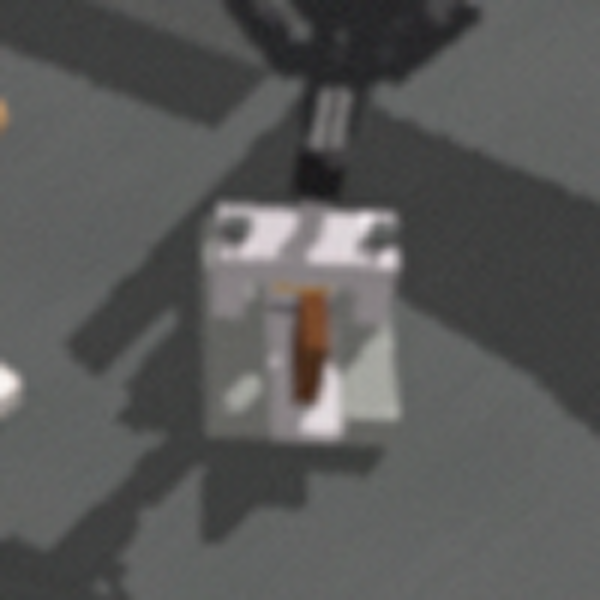

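```bash
python3 -m crank '{"travel":[[0,0,-0.3],[0,0,-0.6],[0,0,-0.8],[0,0,-0.8]],"rot":[[0,0,0],[0,0,0],[0,0,0],[0,0,0]]}'
python3 -m crank '{"travel":[[0,0,-0.1],[0,0,-0.2],[0,0,-0.3],[0,0,-0.4],[0,0,-0.5],[0,0,-0.6],[0,0,-0.7],[0,0,-0.7]],"rot":[[0,0,0],[0,0,0],[0,0,0],[0,0,0],[0,0,0],[0,0,0],[0,0,0],[0,0,0]]}'
python3 -m crank '{"travel":[[0,0,-0.1],[0,0,-0.2],[0,0,-0.3],[0,0,-0.3]],"rot":[[0,0,0],[0,0,0],[0,0,0],[0,0,0]]}'
```

```text
clock: 57.55
position: [0.5598, -0.4044, 0.1885]
tool_rot: [3.141, 0.0, -0.872]
force: [-0.2, -0.2, -0.6]
grip_width: -0.0002
clock: 58.35
position: [0.5599, -0.4045, 0.1817]
tool_rot: [3.142, 0.0, -0.872]
force: [-0.2, -0.5, -0.4]
grip_width: -0.0
clock: 58.75
position: [0.5599, -0.4044, 0.1787]
tool_rot: [-3.142, 0.0, -0.872]
force: [0.3, -0.4, 0.5]
grip_width: -0.0002
```

```bash
python3 -m crank '{"travel":[[0,0,-0.1],[0,0,-0.1]],"rot":[[0,0,0],[0,0,0]]}'
python3 -m crank '{"travel":[[0,0,-0.1],[0,0,-0.1]],"rot":[[0,0,0],[0,0,0]]}'
python3 -m crank '{"travel":[[0,0,-0.1],[0,0,-0.1]],"rot":[[0,0,0],[0,0,0]]}'
```

```text
clock: 58.95
position: [0.5599, -0.4045, 0.1779]
tool_rot: [-3.142, -0.0, -0.872]
force: [0.2, 0.1, 1.5]
grip_width: -0.0
clock: 59.15
position: [0.5599, -0.4045, 0.1769]
tool_rot: [-3.142, -0.0, -0.872]
force: [-1.2, 1.1, 2.9]
grip_width: 0.0003
clock: 59.35
position: [0.5599, -0.4045, 0.1759]
tool_rot: [-3.142, -0.0, -0.872]
force: [-1.3, -0.8, 3.6]
grip_width: 0.0001
```

```bash
python3 -m crank '{"travel":[[0,0,-0.05],[0,0,-0.05]],"rot":[[0,0,0],[0,0,0]]}'
python3 -m crank '{"travel":[[0,0,2],[0,0,5],[-2,2,8],[-5,5,8],[-8,10,8],[-8,14,8],[-8,18,8],[-8,22,8]],"rot":[[0,0,0],[0,0,0],[0,0,0],[0,0,0],[0,0,0],[0,0,0],[0,0,0],[0,0,0]]}'
python3 - <<'E'
from h import *
for q,G in((0,(.56,-.4047)),(12.5,(.56,-.4047))):
    p=proj('side',tf(cyl(13,92-q,116-q),*G,0)); print(q,p.min(0).round(1),p.max(0).round(1))
    p=proj('side',tf(cyl(13,92-q,116-q),.5556,.3652,0)); print('L',q,p.min(0).round(1),p.max(0).round(1))
    p=proj('side',tf(cyl(13,92-q,116-q),.6562,.0412,0)); print('M',q,p.min(0).round(1),p.max(0).round(1))
    p=proj('top',tf(cyl(13,92-q,116-q),.56,-.4047,0)); print('topR',q,p.min(0).round(1),p.max(0).round(1))
im=bot.grab_frame('side'); save('side21',cv2.resize(im[90:340,140:420],None,fx=2.8,fy=2.4,interpolation=cv2.INTER_CUBIC))
save('side21r',cv2.resize(im[100:200,320:420],None,fx=6,fy=6,interpolation=cv2.INTER_CUBIC))
save('side21m',cv2.resize(im[165:245,205:305],None,fx=6,fy=6,interpolation=cv2.INTER_CUBIC))
save('top21',bot.grab_frame('top'))
E
```

```text
clock: 59.55
position: [0.56, -0.4044, 0.1755]
tool_rot: [-3.141, -0.0, -0.872]
force: [-1.6, 0.0, 4.9]
grip_width: 0.0001
clock: 60.35
position: [0.4796, -0.1828, 0.2555]
tool_rot: [-3.141, -0.0, -0.872]
force: [1.1, -0.3, 0.1]
grip_width: -0.0001
0 [367.5 122.2] [377.1 133.9]
L 0 [165.  275.4] [177.8 290.5]
M 0 [238.4 181.6] [248.4 194.7]
topR 0 [424.3 193.9] [436.2 204.4]
12.5 [366.9 125.4] [376.5 137.1]
L 12.5 [165.9 278.4] [178.6 293.4]
M 12.5 [238.6 184.8] [248.5 197.8]
topR 12.5 [423.1 194.6] [434.8 205. ]
```

View pics/side21r.png

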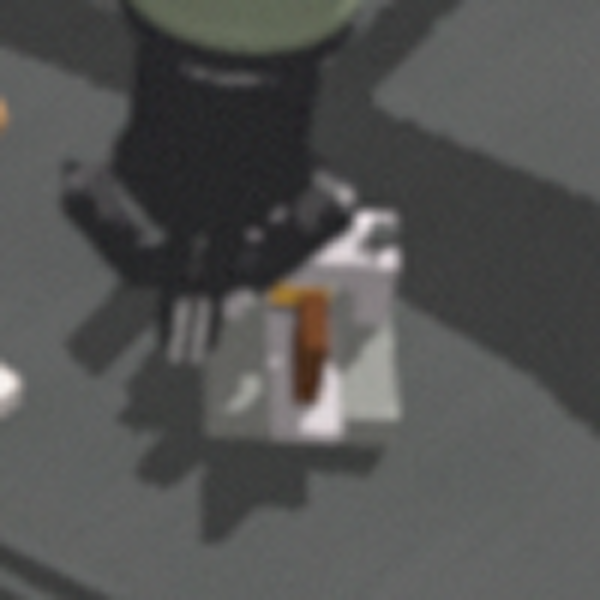

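View pics/side21m.png

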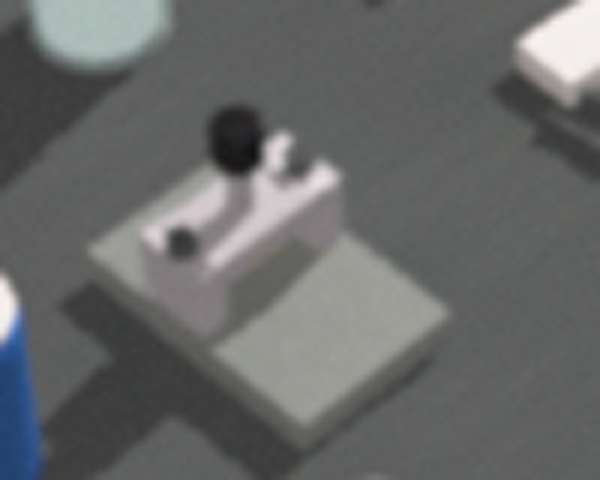

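View pics/top21.png

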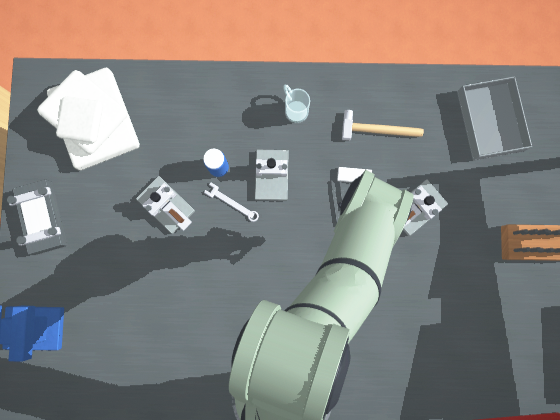

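```bash
python3 -m crank '{"travel":[[0,4,1],[0,8,2],[0,12,3],[0,16,4],[0,20,5],[0,22,5],[0,22,5],[0,22,5]],"rot":[[0,0,0],[0,0,0],[0,0,0],[0,0,0],[0,0,0],[0,0,0],[0,0,0],[0,0,0]]}'
python3 - <<'E'
from h import *
for n,G,cs,ct in(('R',(.560,-.4047,-49.8),(110,200,320,420),(160,260,370,470)),('L',(.5556,.3652,47.8),(265,345,130,250),(165,245,125,215))):
    a=np.deg2rad(G[2]);p=(G[0]-.04*np.cos(a),G[1]-.04*np.sin(a),G[2])
    overlay('f_s'+n,'side',p,G,cs,6); overlay('f_t'+n,'top',p,G,ct,6)
d=[cv2.imread(f'pics/f_{x}.png') for x in('sR','tR','sL','tL')]
o=np.vstack([np.hstack([cv2.resize(d[0],(400,300)),cv2.resize(d[1],(400,300))]),np.hstack([cv2.resize(d[2],(400,300)),cv2.resize(d[3],(400,300))])]); cv2.imwrite('pics/final.png',o)
im=bot.grab_frame('side'); im0=cv2.imread('pics/side0.png')[:,:,::-1]
for n,P,ys in(('R',(.56,-.4047),-49.8),('L',(.5556,.3652),47.8),('M',(.6562,.0412),0)):
    c=proj('side',np.array([[*P,.09]]))[0]; u=int(round(c[0])); r=slice(int(c[1])-14,int(c[1])+14)
    print(n,r.start,im[r,u].mean(1).astype(int).tolist())
E
```

```text
clock: 61.25
position: [0.4799, 0.0353, 0.3053]
tool_rot: [3.141, -0.0, -0.872]
force: [-0.0, -0.7, -0.1]
grip_width: 0.0005
R 117 [60, 63, 64, 64, 64, 63, 65, 64, 59, 53, 52, 52, 49, 48, 39, 30, 23, 27, 29, 52, 94, 128, 140, 160, 191, 203, 186, 142]
L 272 [61, 59, 62, 61, 83, 122, 139, 104, 54, 37, 38, 36, 38, 38, 36, 35, 30, 26, 26, 32, 64, 100, 122, 130, 129, 134, 139, 143]
M 177 [94, 95, 94, 94, 87, 73, 50, 37, 38, 39, 40, 35, 29, 28, 27, 21, 40, 87, 122, 131, 129, 129, 126, 130, 137, 157, 186, 200]
```

View pics/final.png

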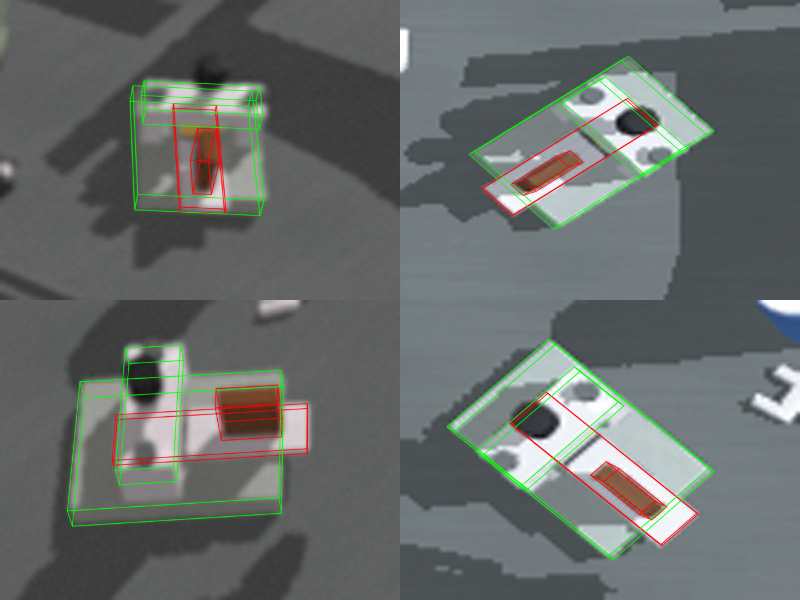

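View pics/f_tL.png

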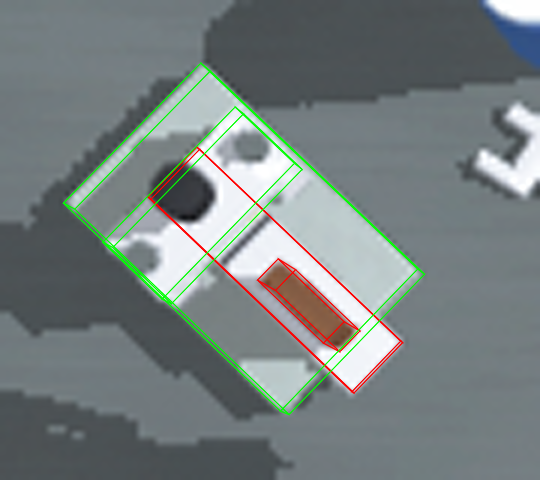

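View pics/f_sR.png

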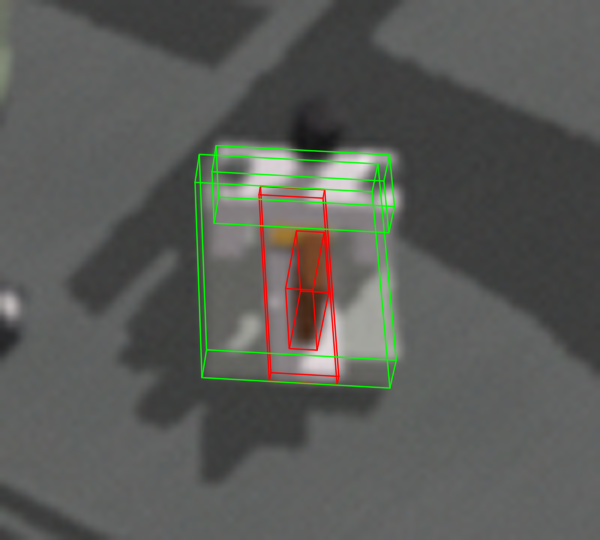

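Run:
```python
from h import *
print(bot.job_done(), bot.observe()['clock'])
```

```text
the job is handed in; nothing more can be done
the job is handed in; nothing more can be done
```

I put both blades on the bench (I found no third) into the left and right gauges, lowered each foot onto its blade, and handed the job in just after 61 s. The middle gauge is empty, with its foot raised fully up.

- **Knock:** the left blade was pushed about 30 mm further in and 11 mm sideways after I had first placed it. I regrasped it, re-centred it and only then lowered the foot.
- **Blade position:** in the last pictures both blades are straight and centred to about 1 mm. The line is level with the bridge bar's front edge to within about 1–2 mm.
- **Feet:** both lowered knobs appear about 12.5 mm down, which is the foot resting on the blade with a slight press. The push read 5 to 6 N at the end. The middle knob appears at the top of its travel.
- **Disagreement:** for the right blade, the top view puts it about 1 mm too deep, while the side view puts it about 1.5 mm short. The gripper's own reading was within 0.5 mm of the target, so I left it.
- **Failed fits:** some outline fits of the partly hidden blades failed, so I relied on edge measurements and model overlays there.
- **Force readings:** while pushing each knob down, the wrist force read about zero until the foot met the blade, although the stated 3 N should have shown. The left knob's position in the pictures confirmed it was moving.
- **Bystanders:** I never touched the can, wrench or silver bar, and they look unmoved in the pictures. I did not measure them again at the end.

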